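# Swap the packs on a desk charger and start it

### The job

Change over the battery packs on this desk charger: first turn the controller's dial to its white OFF mark, and with it off take every charged pack (white label) out of the cradle into the blue tray and lay every empty pack (orange label) flat in a bay of its own, and push the stiff red timer slider up to the cyan line without going past it. Only when all that is in place, turn the dial to the green mark. Leave the mug, the sticky notes and the marker where they are.

Things in the scene. Friction and masses are not known exactly. Their poses are not given: they have to be found in the camera images.
- controller: Fixed black control box, 150 mm (its x) by 190 mm (its y) by 40 mm high; origin at the centre of its underside, on the desk. Its x axis points roughly away from the robot. Its flat top, 40 mm above the origin, carries the dial, centred at (0, +40) mm of its x, y, and the timer slider, at y = -50 mm.
- dial_grip (a point): Point on the dial's upright turning axis, 26 mm above the controller's top, at a good height to grip. The dial is a light grey bar 50 mm long, 14 mm wide, reaching from 9 to 39 mm above the controller's top, standing on a grey disc of 52 mm diameter and 10 mm height. A red line marks the pointer half of the bar.
- dial_pointer (a point): The point that the dial points at: 47 mm from the turning axis along the pointer end of the bar, level with the controller's top. It turns with the dial and lies over a mark when the dial points at it.
- dial (a joint): Angle of the dial in rad, positive counter-clockwise seen from above; at 0 the pointer looks along the controller's +x. Four detents, at +0.75 (OFF), +0.25, -0.25 and -0.75; stops at +-0.80. About 0.07 N m takes it over a click; released within about 0.15 rad of a detent it settles into it. It starts anywhere but OFF.
- off_mark (a point): White dot, 13 mm across, on the controller's top: the OFF mark, always at +0.75 rad of the dial, 47 mm from its axis.
- mark_green: Green dot, 13 mm across, on the controller's top, 47 mm from the dial's axis, at one of the detents +0.25, -0.25 or -0.75 (they vary): the charge setting. Origin at its centre.
- mark_yellow: Yellow dot, like the green one, at another of these detents: not to be used.
- mark_blue: Blue dot, like the green one, at another of these detents: not to be used.
- slider_line (a point): White line across the top of the red slider cap (14 mm along the travel, 24 mm across, reaching from 1 to 27 mm above the controller's top); this point is the middle of the cap's top. The cap travels 90 mm straight along the controller's x, from x = -45 to +45 mm, starts near the -45 mm end (nearest the robot) and has to go towards +x. It is stiff: about 5 N moves it, and it stays where it is left. Push it from behind with the closed fingertips, or pinch it.
- time_mark: Cyan line, 3 by 24 mm, printed on the controller's top beside the slider's track, square to it; origin at its centre, x axis along the slider's travel. The slider is set when its white line is level with this line (same x).
- cradle: Fixed grey charging cradle, 96 mm (its x) by 226 mm (its y) by 18 mm high; origin at the centre of its underside, on the desk. Three bays in a row along its y, 72 mm apart, each a pocket of 66 mm (x) by 40 mm (y), 8 mm deep, its floor 10 mm above the origin.
- bay_1 (a point): Centre of the floor of the cradle's first bay (y = -72 mm); axes as the cradle's.
- bay_2 (a point): Centre of the floor of the cradle's middle bay (y = +0 mm); axes as the cradle's.
- bay_3 (a point): Centre of the floor of the cradle's last bay (y = +72 mm); axes as the cradle's.
- tray: Fixed open blue tray, 180 mm (x) by 110 mm (y) outside, walls 4 mm thick and 14 mm high, floor 4 mm above its origin, which is at the centre of its underside. Its x axis points away from the robot.
- empty_1: Empty battery pack: black block 60 mm (its x) by 34 mm (y) by 24 mm high, 110 g, orange label on top; origin at the centre of its underside. Lies on the desk. Two or three are present in a run.
- empty_2: Empty battery pack: black block 60 mm (its x) by 34 mm (y) by 24 mm high, 110 g, orange label on top; origin at the centre of its underside. Lies on the desk. Two or three are present in a run.
- empty_3: Empty battery pack: black block 60 mm (its x) by 34 mm (y) by 24 mm high, 110 g, orange label on top; origin at the centre of its underside. Lies on the desk. Two or three are present in a run.
- full_1: Charged battery pack: same block with a white label; starts in bay 1. One or two are present in a run.
- full_2: Charged battery pack: same block with a white label; starts in bay 2. One or two are present in a run.
- full_3: Charged battery pack: same block with a white label; starts in bay 3. One or two are present in a run.
- mug: White mug, 76 mm wide, 90 mm high, beyond the charger. Leave it alone.
- notes: Block of yellow sticky notes, 38 by 38 by 14 mm, near the tray. Leave it alone.
- marker: Pink marker, 100 by 13 by 12 mm, lying among the empty packs. Leave it alone.
Mind the look-alikes: they are no part of the job. What is shaped like the cradle but pink is not meant. What is shaped like the full_3 but pink is not meant.

How it is judged:
By the outcome, as a careful person would: the job done as asked, in the order asked, and still so for the second after the job is handed in, with the robot touching nothing.
Of empty_1, empty_2, empty_3 only 2 to 3 are there at a start; the rules pass over those that are not, and their reading is None.
Of full_1, full_2, full_3 only 1 to 2 are there at a start; the rules pass over those that are not, and their reading is None.
At some moment in a run one of empty_1, empty_2, empty_3 may be knocked a few centimetres aside while the robot is not near it.
Once in a run the grip may slacken for a moment while it holds something.
It also fails if it takes over 210 s, if anything falls off the work surface, if the arm or the gripper's body presses on something with over 40 N, if the wrist force passes 120 N, or if a joint passes its speed limit or range.

### The arm

A 6-joint arm with a two-finger parallel gripper is mounted at the origin on the work surface. World frame = base frame: x ahead of the robot, y to its left, z up, the work surface at z = 0. Lengths are in m, angles in degrees, forces in N, time in s.
With the tool pointing down it reaches from about 0.375 to 0.9 m from the base axis. Payload 3.1 kg.
Tool frame: the origin (TCP) lies on the centre line of the jaws, within the pads' length; the fingertips stand 25 mm ahead of it and the grasp point (between the pads) lies 6 mm ahead of it; z points along the fingers, y is the line along which they close (so a half turn about z gives the same grasp; the last joint's range is limited). The gripper opens to 87 mm and grips with 3 to 60 N. Pads are 19 mm wide; open, the fingers measure 117 mm over their backs; the gripper's body (75 mm by 190 mm) begins 51 mm behind the grasp point.
Start: joints at [-84.082, 30.224, 82.088, -0, 67.689, -10.227], TCP at [0.174, -0.6, 0.248] pointing down, gripper open.
Joint ranges: [-176.69, 176.69], [-43.24, 126.21], [12.49, 139.97], [-82, 262], [0, 151.66], [-163.58, 163.58]. Speed limits (degrees/s): [159.86, 159.86, 180, 180, 180, 180].

### API

Orientations are given as a 3x3 rotation matrix whose columns are the frame's x, y, z axes.
In Python, from rig import * gives the robot as it stands.
- The arm moves only by the tool step_arm, never from a script. Its argument "steps" is a list of rows, each a list of 7 numbers: the shift along the tool's x, y, z normalised to -1 to 1, where 1 is 0.3 m, then the turn, a rotation vector about the tool's x, y, z normalised to -1 to 1, where 1 is 45 degrees, then the gripper's target within -1 to 1 (shut at 1, half-way at 0, fully open at -1). A call has 1 to 8 rows; each row is the pose to reach, as a shift and turn from the pose commanded when the call began, along the tool's axes at that moment; what a row does not reach only later rows make up. A row lasts 1/12 s, in which the tool goes at most 41.7 mm and 7.16 degrees, less where a joint would pass 70% of its speed; a pose out of reach is approached as far as the arm can. A call with a number of a shift or a turn outside -1 to 1 is refused whole. A call with a gripper value outside its range is refused whole. The fingers move at their own pace and stop on an object; the grip force is fixed at half the most. Time passes only in rows, so rows that repeat a pose let the fingers close. It gives the time, the measured TCP pose, the force, the opening and the grip force at its end, in the units of the state.
- read_state(): the state, without advancing time (a new reading comes with each control period).
- capture(name): name is "side" or "top" or "wrist"; returns a dict with "image" (400x640x3 uint8, red, green, blue), "vertical_fov" (degrees; the focal length in pixels is half the picture's height over the tangent of half this angle, whatever the lens; pixels are square), "cx", "cy" (the principal point, pixels), "world_from_camera" (4x4, takes a point from camera to world coordinates); the wrist camera has in their place "T_tool_cam" (4x4, takes a point from camera to tool coordinates, whose origin is the TCP and whose axes are the flange's). Camera axes: x right, y down, z forward; pixel columns grow to the right and rows downward; lengths in m; the calibration is good to about 2 mm. A picture is of the moment at which its call begins: read the wrist's pose just before it. There is no depth.
- hand_in(): hands the job in; it is judged then, once.
The state is a dict: "time_s": time; "joint_positions": joint angles; "qvel": joint speeds; "tau": joint torques, N m; "position": TCP position; "tcp_rot": TCP orientation; "force": force on the tool from outside, world axes, zero at the start; "moment": the same for the moment, N m; "opening": opening from 0.0 (shut) to 1.0 (fully open); "grasp_force": force on a finger pad.
Only numpy, scipy, OpenCV 4.12 (cv2) and the standard library are available. Lean on these libraries where they do the work, as an engineer would, in place of code of your own. Each camera call takes 0.05 s, during which the arm holds its last target. There are 200 camera calls.

## Working session

There is one attempt and no reset: what is moved stays moved. The work goes in short steps, Python scripts to look and compute and a tool call to move; the robot and the scene stay as the last step left them, time stands still between calls to the robot, and variables do not carry over. Pictures are saved under pics/ and viewed, at most 14 in all, crops included, and the job is handed in when it is done.

Besides the shell and the picture viewer there is one more tool, called after "Call:" in YAML: its name, and indented under it one key for each argument. step_arm: Moves the arm, as the interface text tells. Scaled input: -1 to 1 covers 0.3 m each way for a shift and 45 degrees each way for a turn. Its arguments: {"type":"object","properties":{"steps":{"type":"array"}},"required":["steps"]}

```bash
ls; mkdir -p pics; python3 - <<'E'
from rig import *
import cv2,json
s=read_state();print({k:s[k] for k in('time_s','position','tcp_rot','opening')})
for n in('side','top'):
    c=capture(n);cv2.imwrite(f'pics/{n}0.png',cv2.cvtColor(c['image'],cv2.COLOR_RGB2BGR))
    print(n,c['vertical_fov'],c['cx'],c['cy'],c['world_from_camera'])
E
```

```text
pics
{'time_s': 0.0, 'position': array([ 0.17374831, -0.5996395 ,  0.24659084]), 'tcp_rot': array([[ 9.60548975e-01,  2.78110777e-01, -2.49916709e-04],
       [ 2.78110661e-01, -9.60546646e-01,  2.14493887e-03],
       [ 3.56473960e-04, -2.12982334e-03, -9.99997668e-01]]), 'opening': 1.0009259719728911}
side 52.3582533268383 318.3097388305367 199.09358638737146 [[ 0.94955137 -0.15727145  0.27132616  0.26554585]
 [-0.31340068 -0.50758537  0.80258153 -0.74558967]
 [ 0.01149803 -0.84712619 -0.53126736  0.56773906]
 [ 0.          0.          0.          1.        ]]
top 47.39305040730825 316.07767677057655 199.0578110987254 [[ 2.19679537e-02 -9.96398880e-01  8.18943221e-02  4.25259809e-01]
 [-9.99756999e-01 -2.20441039e-02 -2.57034991e-05 -1.78873220e-02]
 [ 1.83089788e-03 -8.18738570e-02 -9.96641018e-01  1.21221137e+00]
 [ 0.00000000e+00  0.00000000e+00  0.00000000e+00  1.00000000e+00]]
```

View pics/top0.png

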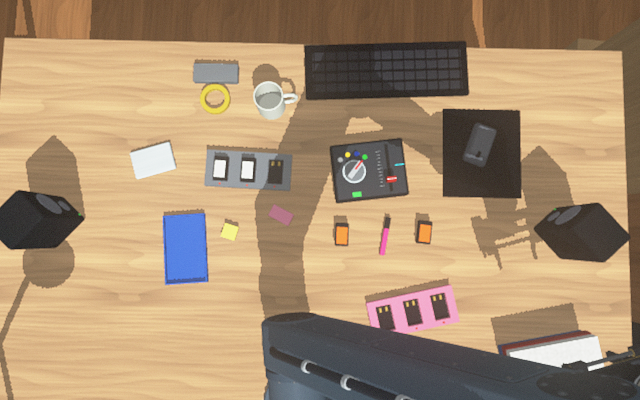

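View pics/side0.png

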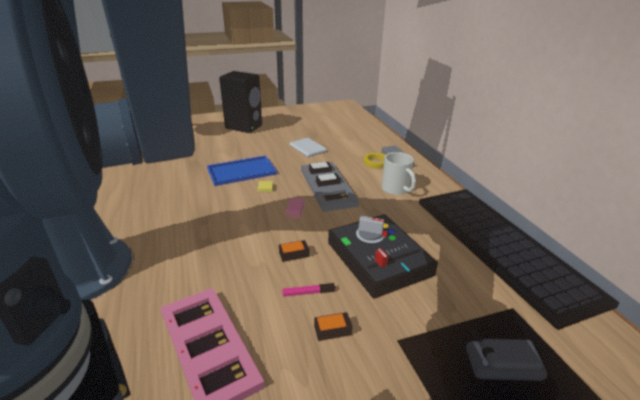

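```bash
cat > h.py <<'E'
from rig import *
import cv2,numpy as np
def ray(c,u,v,z,T=None):
    T=c['world_from_camera'] if T is None else T
    f=200/np.tan(np.radians(c['vertical_fov']/2))
    d=T[:3,:3]@[(u-c['cx'])/f,(v-c['cy'])/f,1]
    o=T[:3,3]; return o+d*(z-o[2])/d[2]
def proj(c,p,T=None):
    T=c['world_from_camera'] if T is None else T
    f=200/np.tan(np.radians(c['vertical_fov']/2))
    q=T[:3,:3].T@(np.array(p)-T[:3,3]); return q[:2]/q[2]*f+[c['cx'],c['cy']]
def wristT(s,c):
    T=np.eye(4);T[:3,:3]=s['tcp_rot'];T[:3,3]=s['position'];return T@c['T_tool_cam']
def save(c,n,box=None,k=1):
    im=cv2.cvtColor(c['image'],cv2.COLOR_RGB2BGR)
    if box: x0,y0,x1,y1=box; im=im[y0:y1,x0:x1]
    cv2.imwrite(f'pics/{n}.png',cv2.resize(im,None,fx=k,fy=k,interpolation=cv2.INTER_CUBIC))
E
python3 - <<'E'
from h import *
c=capture('top'); 
a=cv2.resize(c['image'][125:255,322:442],None,fx=4,fy=4,interpolation=2)
b=cv2.resize(c['image'][140:290,155:305],None,fx=4,fy=4,interpolation=2)
b=b[:600]; 
im=np.zeros((600,800,3),np.uint8); 
a=cv2.resize(c['image'][125:255,327:437],None,fx=4,fy=4,interpolation=2) # 520x440
b=cv2.resize(c['image'][140:290,200:290],None,fx=4,fy=4,interpolation=2) # 600x360
im[:520,:440]=a; im[:600,440:800]=b
cv2.imwrite('pics/crop1.png',im[...,::-1])
for n,u,v,z in[('full_a',220,167,.034),('full_b',247,168,.034),('bay',275,171,.01),('e1',342,234,.024),('e2',424,232,.024),('dial',355,171,.079),('slider',391,180,.067),('tray',186,248,.014),('ctrlc',369,170,.04)]: print(n,ray(c,u,v,z).round(3))
c2=capture('wrist');print(c2['T_tool_cam'],c2['vertical_fov'],c2['cx'],c2['cy'])
E
```

```text
full_a [0.6   0.234 0.034]
full_b [0.599 0.164 0.034]
bay [0.597 0.093 0.01 ]
e1 [ 0.433 -0.087  0.024]
e2 [ 0.443 -0.301  0.024]
dial [ 0.591 -0.114  0.079]
slider [ 0.572 -0.206  0.067]
tray [0.388 0.319 0.014]
ctrlc [ 0.6   -0.154  0.04 ]
[[ 1.90152928e-04 -9.66510154e-01 -2.56628302e-01  7.02221889e-02]
 [ 9.99999455e-01  4.47166303e-04 -9.43145966e-04 -8.23225974e-04]
 [ 1.02631568e-03 -2.56627983e-01  9.66509713e-01 -1.36957401e-01]
 [ 0.00000000e+00  0.00000000e+00  0.00000000e+00  1.00000000e+00]] 69.17061119257761 321.6236253685355 206.46357373911744
```

View pics/crop1.png

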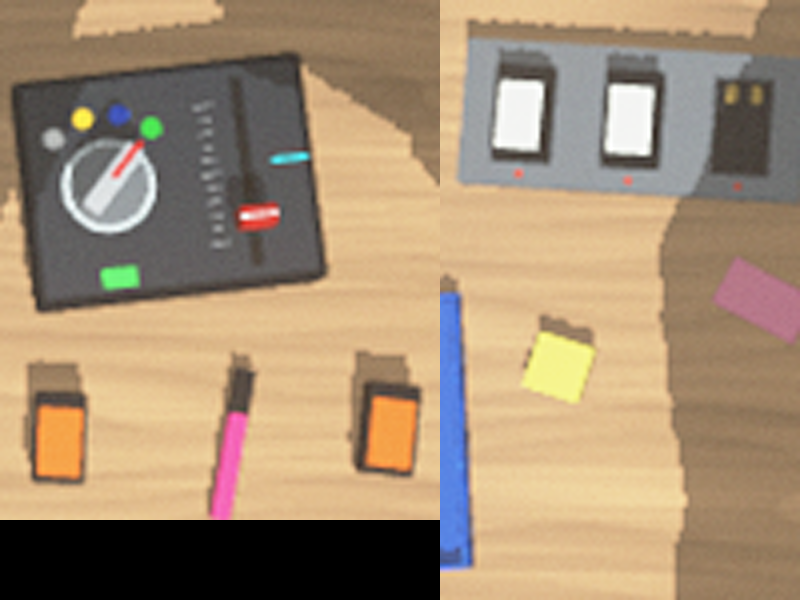

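The top view shows charged (white label) packs in the grey cradle at (220,169) and (248,170), with the third bay free at (276,172). The orange empties lie at (342,234) and (424,232).

Things that could be mistaken for the targets:
- The pink pack at (281,214) and the pink cradle at (412,310) are decoys.
- The green display at (357,194) is not a mark. The marks are white (340,160), yellow (348,155), blue (357,153) and green (365,157).

The dial points at green (-0.75). I'll move over the controller and look with the wrist camera.

Call:
step_arm:
  steps:
    - [0.77,-0.54,0,0,0,0.36,-1]
    - [0.77,-0.54,0,0,0,0.36,-1]
    - [0.77,-0.54,0,0,0,0.36,-1]
    - [0.77,-0.54,0,0,0,0.36,-1]
    - [0.77,-0.54,0,0,0,0.36,-1]
    - [0.77,-0.54,0,0,0,0.36,-1]
    - [0.77,-0.54,0,0,0,0.36,-1]
    - [0.77,-0.54,0,0,0,0.36,-1]

```text
time_s: 0.87
position: [0.353, -0.3747, 0.2473]
tcp_rot: [[1.0, 0.005, 0.0], [0.005, -1.0, 0.004], [0.0, -0.004, -1.0]]
force: [0.1, -0.2, -1.0]
opening: 1.001
grasp_force: 0.0
```

Call:
step_arm:
  steps:
    - [0.59,-0.73,0,0,0,0,-1]
    - [0.59,-0.73,0,0,0,0,-1]
    - [0.59,-0.73,0,0,0,0,-1]
    - [0.59,-0.73,0,0,0,0,-1]
    - [0.59,-0.73,0,0,0,0,-1]
    - [0.59,-0.73,0,0,0,0,-1]
    - [0.59,-0.73,0,0,0,0,-1]
    - [0.59,-0.73,0,0,0,0,-1]

```text
time_s: 1.53
position: [0.531, -0.1578, 0.2476]
tcp_rot: [[1.0, 0.005, 0.003], [0.005, -1.0, 0.001], [0.003, -0.001, -1.0]]
force: [0.3, 0.5, 0.4]
opening: 1.0
grasp_force: 0.0
```

```bash
python3 - <<'E'
from h import *
s=read_state();c=capture('wrist');save(c,'w1',None,1.25);np.savez('w1.npz',T=wristT(s,c))
print(s['position'],s['tcp_rot'].round(4),s['time_s'],s['force'])
c=capture('top');cv2.imwrite('pics/t1.png',cv2.cvtColor(c['image'],cv2.COLOR_RGB2BGR))
E
```

```text
[ 0.53097118 -0.157762    0.24761783] [[ 1.      0.0045  0.0027]
 [ 0.0045 -1.      0.0012]
 [ 0.0027 -0.0012 -1.    ]] 1.5333 [0.28852727 0.54475533 0.44848195]
```

View pics/w1.png

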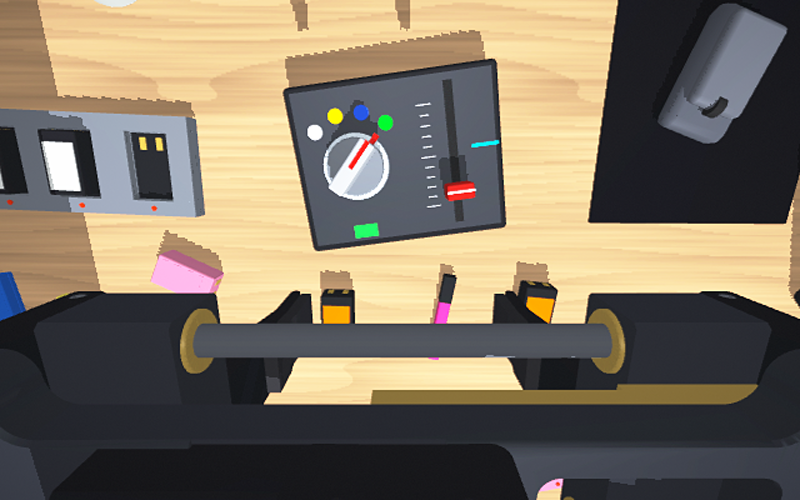

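```bash
cat >> h.py <<'E'
def up(U,V,k=1.25): return (U+.5)/k-.5,(V+.5)/k-.5
E
python3 - <<'E'
from h import *
from scipy.optimize import least_squares as LS
c=capture('wrist');T=np.load('w1.npz')['T']
w=lambda U,V,z:ray(c,*up(U,V),z,T)
pts=[((285,90),.04,(.075,.095)),((495,60),.04,(.075,-.095)),((505,223),.04,(-.075,-.095)),((317,249),.04,(-.075,.095))]
for a,(U,V) in zip((.75,.25,-.25,-.75),((315,132),(335,116),(361,113),(385,123))): pts.append(((U,V),.04,(.047*np.cos(a),.04+.047*np.sin(a))))
pts.append(((356,166),.05,(0,.04)))
P=np.array([w(*p,z)[:2] for p,z,_ in pts]);M=np.array([m for *_,m in pts])
def tr(q,m):
    C,S=np.cos(q[2]),np.sin(q[2]);m=np.atleast_2d(m);return np.c_[q[0]+C*m[:,0]-S*m[:,1],q[1]+S*m[:,0]+C*m[:,1]]
r=LS(lambda q:(tr(q,M)-P).ravel(),[.6,-.15,.14]);q=r.x
print('ctrl',q,np.degrees(q[2]));print((r.fun.reshape(-1,2)*1000).round(1))
inv=lambda p:(np.array([[np.cos(q[2]),np.sin(q[2])],[-np.sin(q[2]),np.cos(q[2])]])@(p[:2]-q[:2])).round(4)
print('dial axis',tr(q,(0,.04)),'cyan ctl',inv(w(485,144,.04)),'slider',inv(w(461,190,.067)))
print('bar ends',inv(w(381,137,.079)),inv(w(337,192,.079)))
np.save('ctrl.npy',q)
for n,U,V,z in(('bay',153,165,.018),('fullb',68,161,.034),('cr TR',194,116,.018),('cr BR',204,214,.018)):print(n,w(U,V,z).round(4))
E
```

```text
ctrl [ 0.60287007 -0.15380298  0.14012796] 8.02874046610378
[[ 2.   3.7]
 [ 4.  -2. ]
 [-3.4 -3.6]
 [-3.4  3. ]
 [-0.2 -0.3]
 [ 0.1 -0.4]
 [ 0.7 -0.2]
 [ 0.8 -0.7]
 [-0.4  0.5]]
dial axis [[ 0.59728328 -0.11419506]] cyan ctl [ 0.0037 -0.0786] slider [-0.0319 -0.0492]
bar ends [0.0196 0.0122] [-0.0185  0.055 ]
bay [0.5974 0.0885 0.018 ]
fullb [0.6008 0.1569 0.034 ]
cr TR [0.6427 0.0419 0.018 ]
cr BR [0.5494 0.0449 0.018 ]
```

View pics/t1.png

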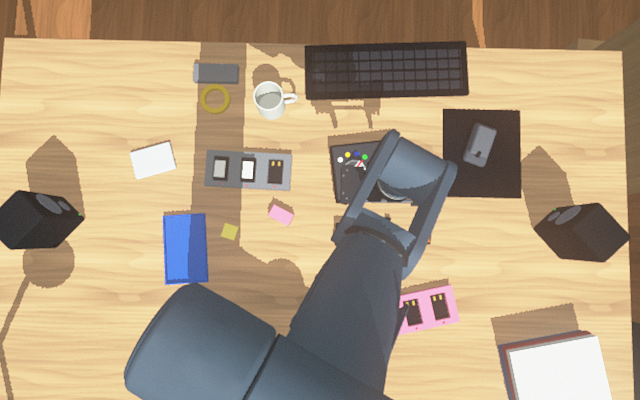

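Dial axis is at (0.597, -0.114), the controller is turned 8°, and the dial is at green. Residuals on the marks are under 1 mm. The cyan line is at controller x = +3.7 mm and the slider at -31.9 mm. There are only two empties. I'll go to the dial.

Call:
step_arm:
  steps:
    - [0.22,-0.145,0.3,0,0,0.78,0]
    - [0.22,-0.145,0.3,0,0,0.78,0]
    - [0.22,-0.145,0.3,0,0,0.78,0]
    - [0.22,-0.145,0.3,0,0,0.78,0]
    - [0.22,-0.145,0.3,0,0,0.78,0]
    - [0.22,-0.145,0.39,0,0,0.78,0]
    - [0.22,-0.145,0.39,0,0,0.78,0]
    - [0.22,-0.145,0.39,0,0,0.78,0]

```text
time_s: 2.35
position: [0.592, -0.1195, 0.1294]
tcp_rot: [[0.816, -0.577, -0.004], [-0.577, -0.816, 0.001], [-0.004, 0.001, -1.0]]
force: [-0.4, -0.9, 0.4]
opening: 0.525
grasp_force: 0.0
```

```bash
python3 - <<'E'
from h import *
s=read_state();R=s['tcp_rot'];print(s['position'].round(4),np.degrees(np.arctan2(R[1,0],R[0,0])), s['joint_positions'])
print((R.T@(np.array([.5973,-.1142,.079])-s['position'])/.3).round(3))
E
```

```text
[ 0.592  -0.1195  0.1294] -35.27009558094223 [-2.19905379e+01  3.74000064e+01  9.07057691e+01 -2.21871326e-02
  5.21476672e+01  1.03293052e+02]
[ 0.005 -0.025  0.168]
```

Call:
step_arm:
  steps:
    - [0.005,-0.02,0,0,0,0,0]
    - [0.005,-0.02,0,0,0,0,0]
    - [0.005,-0.02,0.168,0,0,0,0]
    - [0.005,-0.02,0.168,0,0,0,0]
    - [0.005,-0.02,0.168,0,0,0,0]

```text
time_s: 2.77
position: [0.5963, -0.1134, 0.0781]
tcp_rot: [[0.818, -0.576, -0.006], [-0.576, -0.818, 0.002], [-0.006, 0.002, -1.0]]
force: [-1.0, 0.1, -0.1]
opening: 0.499
grasp_force: 0.0
```

```bash
python3 - <<'E'
from h import *
s=read_state();R=s['tcp_rot'];print(s['position'].round(4),s['force'])
print((R.T@(np.array([.5973,-.1142,.079])-s['position'])/.3).round(3))
E
```

```text
[ 0.5963 -0.1134  0.0781] [-0.99030682  0.14707697 -0.11697333]
[ 0.004  0.    -0.003]
```

Call:
step_arm:
  steps:
    - [0,0,0,0,0,0,1]
    - [0,0,0,0,0,0,1]
    - [0,0,0,0,0,0,1]
    - [0,0,0,0,0,0,1]
    - [0,0,0,0,0,0,1]
    - [0,0,0,0,0,0,1]

```text
time_s: 3.27
position: [0.5984, -0.1153, 0.0812]
tcp_rot: [[0.819, -0.574, -0.0], [-0.574, -0.819, -0.003], [0.001, 0.002, -1.0]]
force: [-1.7, -3.0, 2.9]
opening: 0.154
grasp_force: 30.0
```

Call:
step_arm:
  steps:
    - [0,0,0,0,0,-0.95,1]
    - [0,0,0,0,0,-0.95,1]
    - [0,0,0,0,0,-0.95,1]
    - [0,0,0,0,0,-0.95,1]
    - [0,0,0,0,0,-0.95,1]
    - [0,0,0,0,0,-0.95,1]
    - [0,0,0,0,0,-0.95,1]
    - [0,0,0,0,0,-0.95,1]

```text
time_s: 3.93
position: [0.5987, -0.1144, 0.0812]
tcp_rot: [[0.992, 0.129, 0.001], [0.129, -0.992, -0.001], [0.0, 0.001, -1.0]]
force: [-1.9, -1.2, 6.4]
opening: 0.161
grasp_force: 30.0
```

Call:
step_arm:
  steps:
    - [0,0,0,0,0,-0.95,1]
    - [0,0,0,0,0,-0.95,1]
    - [0,0,0,0,0,-0.95,1]
    - [0,0,0,0,0,-0.95,1]
    - [0,0,0,0,0,-0.95,1]
    - [0,0,0,0,0,-0.95,1]
    - [0,0,0,0,0,-0.95,1]
    - [0,0,0,0,0,-0.95,1]

```text
time_s: 4.6
position: [0.5982, -0.1136, 0.0811]
tcp_rot: [[0.641, 0.768, -0.001], [0.768, -0.641, 0.001], [0.0, -0.001, -1.0]]
force: [-3.0, 0.5, 7.4]
opening: 0.161
grasp_force: 30.0
```

Call:
step_arm:
  steps:
    - [0,0,0,0,0,0,0]
    - [0,0,0,0,0,0,0]
    - [0,0,0,0,0,0,0]
    - [0,0,0,0,0,0,0]
    - [0,0,-0.3,0,0,0,0]
    - [0,0,-0.3,0,0,0,0]
    - [0,0,-0.56,0,0,0,0]
    - [0,0,-0.56,0,0,0,0]

```text
time_s: 5.27
position: [0.5982, -0.1141, 0.2479]
tcp_rot: [[0.639, 0.769, -0.001], [0.769, -0.639, 0.001], [-0.0, -0.001, -1.0]]
force: [0.3, 0.1, 0.8]
opening: 0.497
grasp_force: 0.0
```

Call:
step_arm:
  steps:
    - [0,0,0,0,0,1,-0.26]
    - [0,0,0,0,0,1,-0.26]
    - [0,0,0,0,0,1,-0.26]
    - [0,0,0,0,0,1,-0.26]
    - [0,0,0,0,0,1,-0.26]
    - [0,0,0,0,0,1,-0.26]
    - [0,0,0,0,0,1,-0.26]
    - [0,0,0,0,0,1,-0.26]

```text
time_s: 5.93
position: [0.5985, -0.1142, 0.2465]
tcp_rot: [[0.996, 0.092, -0.0], [0.092, -0.996, 0.0], [-0.0, -0.0, -1.0]]
force: [-0.8, -0.3, 1.4]
opening: 0.629
grasp_force: 0.0
```

```bash
python3 - <<'E'
from h import *
s=read_state();R=s['tcp_rot'];print(s['position'].round(4),np.degrees(np.arctan2(R[1,0],R[0,0])),s['joint_positions'].round(1))
p=np.array([.51,.2,.25])
print((R.T@(p-s['position'])/.3).round(3))
E
```

```text
[ 0.5985 -0.1142  0.2465] 5.271246632704857 [-21.3  29.1  84.5   0.   66.5  63.4]
[-0.197 -1.07  -0.011]
```

Call:
step_arm:
  steps:
    - [-0.2,-1,0,0,0,0.155,-0.26]
    - [-0.2,-1,0,0,0,0.155,-0.26]
    - [-0.2,-1,0,0,0,0.155,-0.26]
    - [-0.2,-1,0,0,0,0.155,-0.26]
    - [-0.2,-1,0,0,0,0.155,-0.26]
    - [-0.2,-1,0,0,0,0.155,-0.26]
    - [-0.2,-1,0,0,0,0.155,-0.26]
    - [-0.2,-1,0,0,0,0.155,-0.26]

```text
time_s: 6.6
position: [0.5083, 0.1834, 0.2467]
tcp_rot: [[1.0, -0.024, -0.002], [-0.024, -1.0, 0.002], [-0.002, -0.002, -1.0]]
force: [0.7, -0.4, 0.1]
opening: 0.629
grasp_force: 0.0
```

Call:
step_arm:
  steps:
    - [0,0,0,0,0,0,-0.26]
    - [0,0,0,0,0,0,-0.26]

```text
time_s: 6.77
position: [0.5107, 0.1796, 0.2468]
tcp_rot: [[1.0, -0.025, 0.0], [-0.025, -1.0, -0.001], [0.0, 0.001, -1.0]]
force: [0.1, 0.5, 0.0]
opening: 0.631
grasp_force: 0.0
```

```bash
python3 - <<'E'
from h import *
s=read_state();c=capture('wrist');save(c,'w2',None,1.25);np.savez('w2.npz',T=wristT(s,c))
R=s['tcp_rot'];print(s['position'].round(4),np.degrees(np.arctan2(R[1,0],R[0,0])))
E
```

```text
[0.5107 0.1796 0.2468] -1.4583496133470295
```

View pics/w2.png

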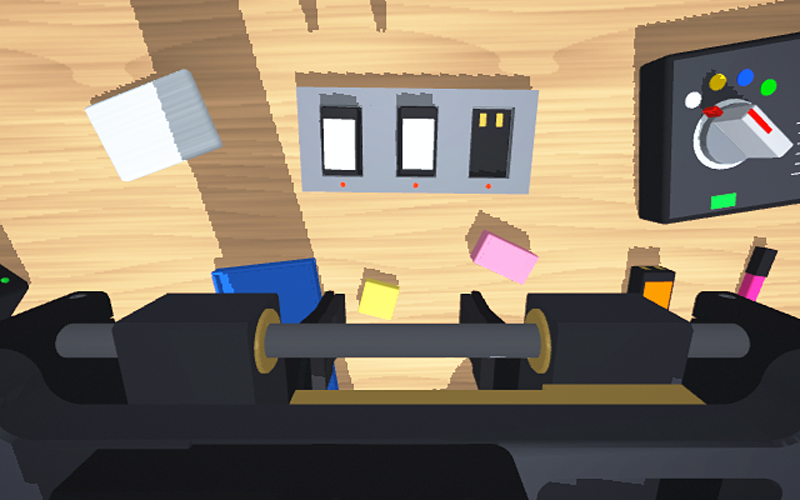

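```bash
python3 - <<'E'
from h import *
from scipy.optimize import least_squares as LS
c=capture('wrist');T=np.load('w2.npz')['T']
w=lambda U,V,z:ray(c,*up(U,V),z,T)
M=np.array([(.048,.113),(.048,-.113),(-.048,-.113),(-.048,.113)])
P=np.array([w(U,V,.018)[:2] for U,V in((297,87),(538,91),(529,193),(303,190))])
def tr(q,m):
    C,S=np.cos(q[2]),np.sin(q[2]);m=np.atleast_2d(m);return np.c_[q[0]+C*m[:,0]-S*m[:,1],q[1]+S*m[:,0]+C*m[:,1]]
r=LS(lambda q:(tr(q,M)-P).ravel(),[.6,.16,0]);q=r.x;print('cradle',q.round(4),np.degrees(q[2]),(r.fun.reshape(-1,2)*1e3).round(1))
np.save('cradle.npy',q)
print('bays 1,2,3',tr(q,[(0,-.072),(0,0),(0,.072)]).round(4))
for n,U,V,z in(('led3',343,185,.018),('led2',416,186,.018),('led1',488,186,.018),('lab3',339,145,.034),('lab2',416,144,.034),('trayTL',213,272,.014),('trayTR',316,259,.014)):print(n,w(U,V,z).round(4))
k=np.load('ctrl.npy')
for a in(.75,.25):
  for rr in(.025,0,-.025): print(a,rr,proj(c,[*tr(k,(rr*np.cos(a),.04+rr*np.sin(a)))[0],.079],T)*1.25)
t=capture('top')
for U,V in((164,215),(205,213),(208,282),(166,284)): print('tray top',ray(t,U,V,.014).round(4))
E
```

```text
cradle [ 0.5987  0.1644 -0.0381] -2.184755781352207 [[ 0.8  0.7]
 [ 1.3 -1.5]
 [-1.  -0.1]
 [-1.   0.9]]
bays 1,2,3 [[0.596  0.0924]
 [0.5987 0.1644]
 [0.6015 0.2363]]
led3 [0.56   0.2381 0.018 ]
led2 [0.5572 0.1658 0.018 ]
led1 [0.5554 0.0945 0.018 ]
lab3 [0.5971 0.2367 0.034 ]
lab2 [0.5962 0.1658 0.034 ]
trayTL [0.4723 0.3834 0.014 ]
trayTR [0.4839 0.2724 0.014 ]
0.75 0.025 [749.87066227 109.92792046]
0.75 0 [770.09572027 130.46140405]
0.75 -0.025 [789.78066919 150.44654209]
0.25 0.025 [764.78667116  99.42077885]
0.25 0 [770.09572027 130.46140405]
0.25 -0.025 [775.19300509 160.26389873]
tray top [0.4728 0.3809 0.014 ]
tray top [0.4805 0.2734 0.014 ]
tray top [0.3013 0.2581 0.014 ]
tray top [0.2938 0.3669 0.014 ]
```

The picture shows the dial bar from (750,110) to (790,150). That matches OFF at +0.75. The cradle fits to about 1.5 mm, with white packs at (339,145) and (416,144). The tray's far edge runs from (213,272) to (316,259). Next I'll pick full_3.

```bash
cat > go.py <<'E'
from h import *
import sys
# go.py x y z yaw : needed row numbers from current pose
x,y,z,a=map(float,sys.argv[1:5]);s=read_state();R=s['tcp_rot']
d=R.T@(np.array([x,y,z])-s['position'])/.3
from scipy.spatial.transform import Rotation as Q
A=np.radians(a);G=np.array([[np.cos(A),np.sin(A),0],[np.sin(A),-np.cos(A),0],[0,0,-1]])
t=Q.from_matrix(R.T@G).as_rotvec(degrees=True)/45
print('pos',s['position'].round(4),'F',s['force'].round(1),'row',d.round(3),t.round(3),'t',s['time_s'])
E
python3 go.py .6015 .2368 .1 -2.2
```

```text
pos [0.5116 0.1777 0.2468] F [ 0.3 -0.9  0.1] row [ 0.294 -0.206  0.489] [ 0.001 -0.     0.011] t 6.9167
```

Call:
step_arm:
  steps:
    - [0.298,-0.198,0.3,0,0,0.016,-0.26]
    - [0.298,-0.198,0.3,0,0,0.016,-0.26]
    - [0.298,-0.198,0.3,0,0,0.016,-0.26]
    - [0.298,-0.198,0.49,0,0,0.016,-0.26]
    - [0.298,-0.198,0.49,0,0,0.016,-0.26]
    - [0.298,-0.198,0.49,0,0,0.016,-0.26]
    - [0.298,-0.198,0.49,0,0,0.016,-0.26]

```text
time_s: 7.5
position: [0.6014, 0.2341, 0.098]
tcp_rot: [[0.999, -0.043, -0.004], [-0.043, -0.999, -0.001], [-0.004, 0.001, -1.0]]
force: [-0.3, -0.1, -0.2]
opening: 0.634
grasp_force: 0.0
```

```bash
python3 go.py .6015 .2368 .046 -2.2
```

```text
pos [0.6014 0.2341 0.098 ] F [-0.3 -0.1 -0.2] row [ 0.001 -0.009  0.173] [ 0.002  0.005 -0.006] t 7.5
```

Call:
step_arm:
  steps:
    - [0,-0.009,0.1,0,0,0,-0.26]
    - [0,-0.009,0.173,0,0,0,-0.26]
    - [0,-0.009,0.173,0,0,0,-0.26]
    - [0,-0.009,0.173,0,0,0,1]
    - [0,-0.009,0.173,0,0,0,1]
    - [0,-0.009,0.173,0,0,0,1]
    - [0,-0.009,0.173,0,0,0,1]
    - [0,-0.009,0.173,0,0,0,1]

```text
time_s: 8.17
position: [0.6034, 0.2385, 0.0501]
tcp_rot: [[0.999, -0.041, 0.004], [-0.041, -0.999, 0.0], [0.004, -0.0, -1.0]]
force: [0.1, -1.8, 6.0]
opening: 0.383
grasp_force: 30.0
```

Call:
step_arm:
  steps:
    - [0,0,-0.1,0,0,0,1]
    - [0,0,-0.2,0,0,0,1]
    - [0,0,-0.3,0,0,0,1]
    - [0,0,-0.3,0,0,0,1]
    - [0,0,-0.3,0,0,0,1]

```text
time_s: 8.58
position: [0.6034, 0.2389, 0.1405]
tcp_rot: [[0.999, -0.041, 0.005], [-0.041, -0.999, 0.001], [0.005, -0.001, -1.0]]
force: [-0.2, 0.7, -1.2]
opening: 0.388
grasp_force: 30.0
```

```bash
python3 go.py .345 .316 .138 5
```

```text
pos [0.6034 0.2389 0.1405] F [-0.2  0.7 -1.2] row [-0.871 -0.221  0.004] [-0.001 -0.007 -0.163] t 8.5833
```

Call:
step_arm:
  steps:
    - [-0.871,-0.221,0,0,0,-0.16,1]
    - [-0.871,-0.221,0,0,0,-0.16,1]
    - [-0.871,-0.221,0,0,0,-0.16,1]
    - [-0.871,-0.221,0,0,0,-0.16,1]
    - [-0.871,-0.221,0,0,0,-0.16,1]
    - [-0.871,-0.221,0,0,0,-0.16,1]
    - [-0.871,-0.221,0,0,0,-0.16,1]
    - [-0.871,-0.221,0,0,0,-0.16,1]

```text
time_s: 9.25
position: [0.3361, 0.3144, 0.1365]
tcp_rot: [[0.996, 0.089, -0.009], [0.089, -0.996, -0.004], [-0.01, 0.004, -1.0]]
force: [-1.2, -0.0, -1.6]
opening: 0.382
grasp_force: 30.0
```

Call:
step_arm:
  steps:
    - [0,0,0,0,0,0,1]
    - [0,0,0,0,0,0,1]

```text
time_s: 9.42
position: [0.3447, 0.3157, 0.1375]
tcp_rot: [[0.996, 0.085, 0.001], [0.085, -0.996, 0.0], [0.001, -0.0, -1.0]]
force: [0.5, 0.7, -2.1]
opening: 0.385
grasp_force: 30.0
```

```bash
python3 go.py .345 .316 .046 5
```

```text
pos [0.3447 0.3157 0.1375] F [ 0.5  0.7 -2.1] row [ 0.001 -0.001  0.305] [-0.    -0.001 -0.003] t 9.4167
```

Call:
step_arm:
  steps:
    - [0,0,0.1,0,0,0,1]
    - [0,0,0.2,0,0,0,1]
    - [0,0,0.28,0,0,0,1]
    - [0,0,0.308,0,0,0,1]
    - [0,0,0.308,0,0,0,1]
    - [0,0,0.308,0,0,0,-0.2]
    - [0,0,0.308,0,0,0,-0.2]
    - [0,0,0.308,0,0,0,-0.2]

```text
time_s: 10.08
position: [0.3448, 0.3156, 0.046]
tcp_rot: [[0.996, 0.084, 0.002], [0.084, -0.996, 0.001], [0.002, -0.001, -1.0]]
force: [0.1, -0.4, -0.4]
opening: 0.53
grasp_force: 0.0
```

Call:
step_arm:
  steps:
    - [0,0,0,0,0,0,-0.2]
    - [0,0,-0.15,0,0,0,-0.26]
    - [0,0,-0.35,0,0,0,-0.26]
    - [0,0,-0.35,0,0,0,-0.26]
    - [0,0,-0.35,0,0,0,-0.26]

```text
time_s: 10.5
position: [0.3463, 0.3171, 0.1549]
tcp_rot: [[0.996, 0.085, 0.009], [0.085, -0.996, 0.005], [0.01, -0.004, -1.0]]
force: [0.8, -0.5, -0.4]
opening: 0.629
grasp_force: 0.0
```

```bash
python3 go.py .5995 .166 .11 -2.2
```

```text
pos [0.3463 0.3171 0.1549] F [ 0.8 -0.5 -0.4] row [0.797 0.574 0.155] [-0.006 -0.012  0.157] t 10.5
```

Call:
step_arm:
  steps:
    - [0.797,0.574,0,0,0,0.157,-0.26]
    - [0.797,0.574,0,0,0,0.157,-0.26]
    - [0.797,0.574,0,0,0,0.157,-0.26]
    - [0.797,0.574,0,0,0,0.157,-0.26]
    - [0.797,0.574,0,0,0,0.157,-0.26]
    - [0.797,0.574,0,0,0,0.157,-0.26]
    - [0.797,0.574,0,0,0,0.157,-0.26]
    - [0.797,0.574,0.1,0,0,0.157,-0.26]

```text
time_s: 11.17
position: [0.6093, 0.1601, 0.1257]
tcp_rot: [[0.999, -0.043, 0.023], [-0.043, -0.999, 0.0], [0.023, -0.001, -1.0]]
force: [2.3, -0.9, 0.5]
opening: 0.632
grasp_force: 0.0
```

Call:
step_arm:
  steps:
    - [0,0,0,0,0,0,-0.26]
    - [0,0,0,0,0,0,-0.26]

```text
time_s: 11.33
position: [0.5948, 0.1633, 0.1183]
tcp_rot: [[0.999, -0.04, -0.006], [-0.04, -0.999, -0.0], [-0.006, 0.001, -1.0]]
force: [-1.2, 0.1, -1.3]
opening: 0.632
grasp_force: 0.0
```

```bash
python3 go.py .5995 .166 .049 -2.2
```

```text
pos [0.5948 0.1633 0.1183] F [-1.2  0.1 -1.3] row [ 0.017 -0.01   0.231] [ 0.001  0.007 -0.002] t 11.3333
```

Call:
step_arm:
  steps:
    - [0,0,0,0,0,0,-0.26]
    - [0,0,0,0,0,0,-0.26]
    - [0,0,0,0,0,0,-0.26]

```text
time_s: 11.58
position: [0.5963, 0.165, 0.1217]
tcp_rot: [[0.999, -0.037, 0.001], [-0.037, -0.999, 0.0], [0.001, -0.0, -1.0]]
force: [-0.0, 0.5, -0.1]
opening: 0.632
grasp_force: 0.0
```

```bash
python3 go.py .5995 .166 .049 -2.2
```

```text
pos [0.5963 0.165  0.1217] F [-0.   0.5 -0.1] row [ 0.01  -0.004  0.242] [-0.    -0.002  0.002] t 11.5833
```

Call:
step_arm:
  steps:
    - [0.01,-0.004,0.1,0,0,0,-0.26]
    - [0.01,-0.004,0.2,0,0,0,-0.26]
    - [0.01,-0.004,0.242,0,0,0,-0.26]
    - [0.01,-0.004,0.242,0,0,0,1]
    - [0.01,-0.004,0.242,0,0,0,1]
    - [0.01,-0.004,0.242,0,0,0,1]
    - [0.01,-0.004,0.242,0,0,0,1]
    - [0.01,-0.004,0.242,0,0,0,1]

```text
time_s: 12.25
position: [0.6008, 0.1653, 0.0497]
tcp_rot: [[0.999, -0.038, 0.003], [-0.039, -0.999, 0.0], [0.003, -0.0, -1.0]]
force: [-0.2, -0.2, 2.1]
opening: 0.387
grasp_force: 30.0
```

Call:
step_arm:
  steps:
    - [0,0,-0.1,0,0,0,1]
    - [0,0,-0.2,0,0,0,1]
    - [0,0,-0.3,0,0,0,1]
    - [0,0,-0.3,0,0,0,1]
    - [0,0,-0.3,0,0,0,1]

```text
time_s: 12.67
position: [0.6012, 0.1653, 0.1409]
tcp_rot: [[0.999, -0.039, 0.006], [-0.039, -0.999, 0.001], [0.006, -0.001, -1.0]]
force: [-0.9, -0.2, -1.2]
opening: 0.385
grasp_force: 30.0
```

```bash
python3 go.py .429 .324 .138 5
```

```text
pos [0.6012 0.1653 0.1409] F [-0.9 -0.2 -1.2] row [-0.594 -0.506  0.007] [-0.001 -0.008 -0.16 ] t 12.6667
```

Call:
step_arm:
  steps:
    - [-0.594,-0.506,0,0,0,-0.16,1]
    - [-0.594,-0.506,0,0,0,-0.16,1]
    - [-0.594,-0.506,0,0,0,-0.16,1]
    - [-0.594,-0.506,0,0,0,-0.16,1]
    - [-0.594,-0.506,0,0,0,-0.16,1]
    - [-0.594,-0.506,0,0,0,-0.16,1]
    - [-0.594,-0.506,0,0,0,-0.16,1]
    - [-0.594,-0.506,0,0,0,-0.16,1]

```text
time_s: 13.33
position: [0.4252, 0.3243, 0.137]
tcp_rot: [[0.996, 0.09, -0.002], [0.09, -0.996, -0.001], [-0.002, 0.001, -1.0]]
force: [0.8, -0.3, -1.0]
opening: 0.385
grasp_force: 30.0
```

Call:
step_arm:
  steps:
    - [0,0,0,0,0,0,1]
    - [0,0,0,0,0,0,1]
    - [0,0,0,0,0,0,1]

```text
time_s: 13.58
position: [0.4285, 0.3229, 0.1377]
tcp_rot: [[0.996, 0.085, 0.0], [0.085, -0.996, -0.0], [0.0, 0.0, -1.0]]
force: [0.7, 0.1, -0.5]
opening: 0.383
grasp_force: 30.0
```

```bash
python3 go.py .429 .324 .046 5
```

```text
pos [0.4285 0.3229 0.1377] F [ 0.7  0.1 -0.5] row [ 0.002 -0.004  0.306] [ 0.    -0.    -0.003] t 13.5833
```

Call:
step_arm:
  steps:
    - [0.002,-0.003,0.1,0,0,0,1]
    - [0.002,-0.003,0.2,0,0,0,1]
    - [0.002,-0.003,0.28,0,0,0,1]
    - [0.002,-0.003,0.308,0,0,0,1]
    - [0.002,-0.003,0.308,0,0,0,1]
    - [0.002,-0.003,0.308,0,0,0,-0.2]
    - [0.002,-0.003,0.308,0,0,0,-0.2]
    - [0.002,-0.003,0.308,0,0,0,-0.2]

```text
time_s: 14.25
position: [0.4288, 0.3248, 0.0464]
tcp_rot: [[0.996, 0.086, 0.002], [0.086, -0.996, 0.001], [0.002, -0.001, -1.0]]
force: [-0.3, -0.4, -0.2]
opening: 0.532
grasp_force: 0.0
```

Call:
step_arm:
  steps:
    - [0,0,0,0,0,0,-0.2]
    - [0,0,-0.15,0,0,0,-0.26]
    - [0,0,-0.35,0,0,0,-0.26]
    - [0,0,-0.65,0,0,0,-0.26]
    - [0,0,-0.65,0,0,0,-0.26]
    - [0,0,-0.65,0,0,0,-0.26]
    - [0,0,-0.65,0,0,0,-0.26]

```text
time_s: 14.83
position: [0.4314, 0.3266, 0.2479]
tcp_rot: [[0.996, 0.087, 0.014], [0.087, -0.996, 0.007], [0.015, -0.005, -1.0]]
force: [0.5, 0.4, 0.1]
opening: 0.628
grasp_force: 0.0
```

```bash
python3 go.py .36 -.18 .25 0
```

```text
pos [0.4314 0.3266 0.2479] F [0.5 0.4 0.1] row [-0.384  1.661 -0.022] [-0.008 -0.018  0.111] t 14.8333
```

Call:
step_arm:
  steps:
    - [0,0.9,0,0,0,0.11,-0.26]
    - [0,0.9,0,0,0,0.11,-0.26]
    - [0,0.9,0,0,0,0.11,-0.26]
    - [0,0.9,0,0,0,0.11,-0.26]
    - [0,0.9,0,0,0,0.11,-0.26]
    - [0,0.9,0,0,0,0.11,-0.26]
    - [0,0.9,0,0,0,0.11,-0.26]
    - [0,0.9,0,0,0,0.11,-0.26]

```text
time_s: 15.5
position: [0.4518, 0.052, 0.2405]
tcp_rot: [[1.0, -0.005, 0.001], [-0.005, -1.0, -0.001], [0.001, 0.001, -1.0]]
force: [-0.5, 0.6, -0.5]
opening: 0.627
grasp_force: 0.0
```

Call:
step_arm:
  steps:
    - [-0.3,0.76,0,0,0,0,-0.26]
    - [-0.3,0.76,0,0,0,0,-0.26]
    - [-0.3,0.76,0,0,0,0,-0.26]
    - [-0.3,0.76,0,0,0,0,-0.26]
    - [-0.3,0.76,0,0,0,0,-0.26]
    - [-0.3,0.76,0,0,0,0,-0.26]
    - [-0.3,0.76,0,0,0,0,-0.26]
    - [-0.3,0.76,0,0,0,0,-0.26]

```text
time_s: 16.17
position: [0.3611, -0.1733, 0.2404]
tcp_rot: [[1.0, -0.004, 0.0], [-0.004, -1.0, 0.001], [0.0, -0.001, -1.0]]
force: [-0.0, 0.9, 0.3]
opening: 0.629
grasp_force: 0.0
```

Call:
step_arm:
  steps:
    - [0,0,0,0,0,0,-0.26]
    - [0,0,0,0,0,0,-0.26]
    - [0,0,0,0,0,0,-0.26]

```text
time_s: 16.42
position: [0.3617, -0.1706, 0.2404]
tcp_rot: [[1.0, 0.004, -0.0], [0.004, -1.0, 0.001], [-0.0, -0.001, -1.0]]
force: [0.6, -0.2, -0.0]
opening: 0.634
grasp_force: 0.0
```

```bash
python3 - <<'E'
from h import *
s=read_state();c=capture('wrist');save(c,'w3',None,1.25);np.savez('w3.npz',T=wristT(s,c))
R=s['tcp_rot'];print(s['position'].round(4),np.degrees(np.arctan2(R[1,0],R[0,0])))
E
```

```text
[ 0.3617 -0.1706  0.2404] 0.20758744148164462
```

View pics/w3.png

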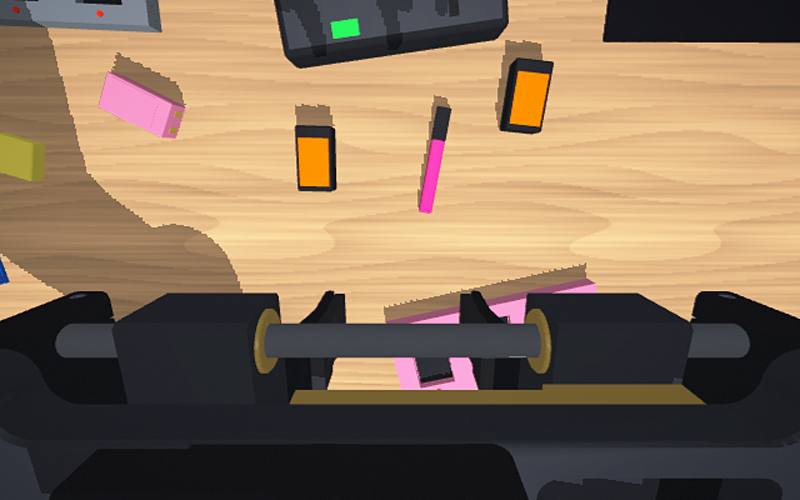

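```bash
python3 - <<'E'
from h import *
c=capture('wrist');T=np.load('w3.npz')['T']
w=lambda U,V,z:ray(c,*up(U,V),z,T)[:2]
for n,L in(('e1',((296,126),(331,126),(331,190),(298,190))),('e2',((515,59),(553,62),(541,132),(505,129)))):
    P=np.array([w(*p,.024) for p in L]);print(n,P.round(4).tolist(),P.mean(0),[np.linalg.norm(P[i]-P[i-1]).round(4) for i in range(4)])
    d=(P[0]-P[3])+(P[1]-P[2]);print(np.degrees(np.arctan2(d[1],d[0])))
t=capture('top')
print(proj(t,[.433,-.087,.024]))
save(t,'t2')
print('marker',[w(*p,.012) for p in((442,107),(426,212))])
E
```

```text
e1 [[0.4631, -0.0712], [0.4632, -0.1034], [0.4052, -0.1007], [0.4051, -0.069]] [ 0.43415672 -0.08608403] [np.float64(0.0581), np.float64(0.0322), np.float64(0.0581), np.float64(0.0317)]
-2.4355270134774325
e2 [[0.5194, -0.2679], [0.5171, -0.3015], [0.4587, -0.2969], [0.4612, -0.2635]] [ 0.48910356 -0.2824499 ] [np.float64(0.0584), np.float64(0.0337), np.float64(0.0586), np.float64(0.0335)]
-4.372413905188709
[341.88021555 234.09222016]
marker [array([ 0.48148658, -0.20613682]), array([ 0.38282708, -0.19317011])]
```

Both empties are in view: e1 at (314,158) and e2 at (528,95). e2 has been knocked from where the top view had it. Measured, e1 is at (0.434, -0.086) and e2 at (0.489, -0.2825), with sizes consistent with a pack. I'll pick e1.

```bash
python3 go.py .434 -.086 .1 -2.4
```

```text
pos [ 0.3618 -0.1712  0.2405] F [-0.5  0.5  0.7] row [ 0.241 -0.283  0.468] [-0.     0.     0.057] t 16.5667
```

Call:
step_arm:
  steps:
    - [0.241,-0.283,0.2,0,0,0.057,-0.26]
    - [0.241,-0.283,0.3,0,0,0.057,-0.26]
    - [0.241,-0.283,0.4,0,0,0.057,-0.26]
    - [0.241,-0.283,0.468,0,0,0.057,-0.26]
    - [0.241,-0.283,0.468,0,0,0.057,-0.26]
    - [0.241,-0.283,0.468,0,0,0.057,-0.26]
    - [0.241,-0.283,0.468,0,0,0.057,-0.26]
    - [0.241,-0.283,0.468,0,0,0.057,-0.26]

```text
time_s: 17.23
position: [0.4342, -0.0876, 0.1009]
tcp_rot: [[0.999, -0.044, 0.001], [-0.044, -0.999, -0.001], [0.001, 0.001, -1.0]]
force: [0.4, -0.1, 0.6]
opening: 0.631
grasp_force: 0.0
```

```bash
python3 go.py .434 -.086 .040 -2.4
```

```text
pos [ 0.4342 -0.0876  0.1009] F [ 0.4 -0.1  0.6] row [-0.001 -0.005  0.203] [ 0.001 -0.002 -0.002] t 17.2333
```

Call:
step_arm:
  steps:
    - [0,-0.004,0.1,0,0,0,-0.26]
    - [0,-0.004,0.203,0,0,0,-0.26]
    - [0,-0.004,0.203,0,0,0,-0.26]
    - [0,-0.004,0.203,0,0,0,1]
    - [0,-0.004,0.203,0,0,0,1]
    - [0,-0.004,0.203,0,0,0,1]
    - [0,-0.004,0.203,0,0,0,1]
    - [0,-0.004,0.203,0,0,0,1]

```text
time_s: 17.9
position: [0.4348, -0.0868, 0.0412]
tcp_rot: [[0.999, -0.044, 0.004], [-0.044, -0.999, -0.002], [0.004, 0.002, -1.0]]
force: [-1.0, -2.1, 9.8]
opening: 0.387
grasp_force: 29.9
```

Call:
step_arm:
  steps:
    - [0,0,-0.1,0,0,0,1]
    - [0,0,-0.2,0,0,0,1]
    - [0,0,-0.35,0,0,0,1]
    - [0,0,-0.35,0,0,0,1]
    - [0,0,-0.35,0,0,0,1]

```text
time_s: 18.32
position: [0.4355, -0.0869, 0.1473]
tcp_rot: [[0.999, -0.044, 0.007], [-0.044, -0.999, -0.004], [0.007, 0.003, -1.0]]
force: [0.4, 0.5, -2.1]
opening: 0.385
grasp_force: 29.9
```

```bash
python3 go.py .596 .0928 .14 -2.2
```

```text
pos [ 0.4355 -0.0869  0.1473] F [ 0.4  0.5 -2.1] row [ 0.508 -0.622  0.026] [ 0.004 -0.01  -0.007] t 18.3167
```

Call:
step_arm:
  steps:
    - [0.51,-0.62,0.02,0,0,0,1]
    - [0.51,-0.62,0.02,0,0,0,1]
    - [0.51,-0.62,0.02,0,0,0,1]
    - [0.51,-0.62,0.02,0,0,0,1]
    - [0.51,-0.62,0.02,0,0,0,1]
    - [0.51,-0.62,0.02,0,0,0,1]
    - [0.51,-0.62,0.02,0,0,0,1]
    - [0.51,-0.62,0.02,0,0,0,1]

```text
time_s: 18.98
position: [0.5944, 0.0944, 0.1363]
tcp_rot: [[0.999, -0.041, -0.003], [-0.041, -0.999, -0.0], [-0.003, 0.0, -1.0]]
force: [-1.7, -0.7, -0.9]
opening: 0.387
grasp_force: 29.9
```

Call:
step_arm:
  steps:
    - [0,0,0,0,0,0,1]
    - [0,0,0,0,0,0,1]
    - [0,0,0,0,0,0,1]
    - [0,0,0,0,0,0,1]

```text
time_s: 19.32
position: [0.5941, 0.0918, 0.1381]
tcp_rot: [[0.999, -0.046, -0.001], [-0.046, -0.999, 0.0], [-0.001, 0.0, -1.0]]
force: [0.1, -0.2, -0.6]
opening: 0.386
grasp_force: 29.9
```

```bash
python3 go.py .596 .0928 .052 -2.2;  python3 - <<'E'
from h import *
s=read_state();c=capture('wrist');save(c,'w4',(80,0,560,330),1.6)
E
```

```text
pos [0.5941 0.0918 0.1381] F [ 0.1 -0.2 -0.6] row [ 0.007 -0.004  0.287] [ 0.     0.001 -0.009] t 19.3167
```

View pics/w4.png

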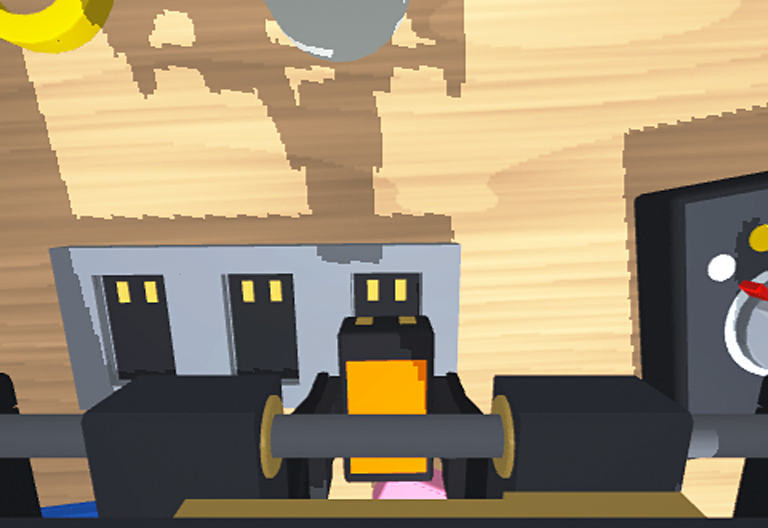

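The picture shows the empty pack held at (386,400), square over bay 1 (pocket at (387,290)), with bays 2 and 3 free. I'll lower it.

Call:
step_arm:
  steps:
    - [0.006,-0.003,0.1,0,0,-0.008,1]
    - [0.006,-0.003,0.2,0,0,-0.008,1]
    - [0.006,-0.003,0.25,0,0,-0.008,1]
    - [0.006,-0.003,0.27,0,0,-0.008,1]
    - [0.006,-0.003,0.285,0,0,-0.008,1]
    - [0.006,-0.003,0.287,0,0,-0.008,1]
    - [0.006,-0.003,0.287,0,0,-0.008,1]

```text
time_s: 19.95
position: [0.5974, 0.0935, 0.0529]
tcp_rot: [[0.999, -0.038, 0.002], [-0.038, -0.999, -0.0], [0.002, -0.0, -1.0]]
force: [-0.6, -0.2, -0.3]
opening: 0.383
grasp_force: 29.9
```

```bash
python3 go.py .596 .0928 .051 -2.2
```

```text
pos [0.5974 0.0935 0.0529] F [-0.6 -0.2 -0.3] row [-0.005  0.002  0.006] [-0.    -0.002  0.   ] t 19.95
```

Call:
step_arm:
  steps:
    - [-0.003,0,0.005,0,0,0,1]
    - [-0.003,0,0.005,0,0,0,1]
    - [-0.003,0,0.005,0,0,0,-0.2]
    - [-0.003,0,0.005,0,0,0,-0.2]
    - [-0.003,0,0.005,0,0,0,-0.2]
    - [-0.003,0,0.005,0,0,0,-0.2]

```text
time_s: 20.45
position: [0.596, 0.0937, 0.051]
tcp_rot: [[0.999, -0.038, 0.001], [-0.038, -0.999, -0.0], [0.001, 0.0, -1.0]]
force: [0.1, 0.1, -0.1]
opening: 0.571
grasp_force: 0.0
```

Call:
step_arm:
  steps:
    - [0,0,-0.1,0,0,0,-0.2]
    - [0,0,-0.25,0,0,0,-0.26]
    - [0,0,-0.5,0,0,0,-0.26]
    - [0,0,-0.66,0,0,0,-0.26]
    - [0,0,-0.66,0,0,0,-0.26]
    - [0,0,-0.66,0,0,0,-0.26]

```text
time_s: 20.95
position: [0.6008, 0.0938, 0.258]
tcp_rot: [[0.999, -0.037, 0.018], [-0.037, -0.999, -0.0], [0.018, -0.0, -1.0]]
force: [1.4, -0.2, 1.5]
opening: 0.63
grasp_force: 0.0
```

```bash
python3 go.py .41 -.2 .25 -4.4
```

```text
pos [0.6008 0.0938 0.258 ] F [ 1.4 -0.2  1.5] row [-0.599  1.003  0.016] [-0.001 -0.023  0.05 ] t 20.95
```

Call:
step_arm:
  steps:
    - [-0.6,0.98,0.02,0,0,0.05,-0.26]
    - [-0.6,0.98,0.02,0,0,0.05,-0.26]
    - [-0.6,0.98,0.02,0,0,0.05,-0.26]
    - [-0.6,0.98,0.02,0,0,0.05,-0.26]
    - [-0.6,0.98,0.02,0,0,0.05,-0.26]
    - [-0.6,0.98,0.02,0,0,0.05,-0.26]
    - [-0.6,0.98,0.02,0,0,0.05,-0.26]
    - [-0.6,0.98,0.02,0,0,0.05,-0.26]

```text
time_s: 21.62
position: [0.4098, -0.1849, 0.2429]
tcp_rot: [[0.997, -0.077, 0.001], [-0.077, -0.997, -0.0], [0.001, 0.0, -1.0]]
force: [0.7, -1.3, -0.3]
opening: 0.63
grasp_force: 0.0
```

Call:
step_arm:
  steps:
    - [-0.05,0.1,0,0,0,0,-0.26]
    - [-0.05,0.1,0,0,0,0,-0.26]
    - [-0.05,0.1,0,0,0,0,-0.26]
    - [-0.05,0.1,0,0,0,0,-0.26]
    - [-0.05,0.1,0,0,0,0,-0.26]

```text
time_s: 22.03
position: [0.3942, -0.2114, 0.2427]
tcp_rot: [[0.997, -0.076, -0.0], [-0.076, -0.997, 0.001], [-0.0, -0.001, -1.0]]
force: [0.4, 0.4, -0.5]
opening: 0.629
grasp_force: 0.0
```

```bash
python3 - <<'E'
from h import *
s=read_state();c=capture('wrist');T=wristT(s,c);print(s['position'])
h=cv2.cvtColor(c['image'],cv2.COLOR_RGB2HSV);m=cv2.inRange(h,(11,220,150),(20,255,255))
n,l,st,ce=cv2.connectedComponentsWithStats(m)
for i in range(1,n):
  if st[i,4]>300:
    ct=max(cv2.findContours((l==i).astype(np.uint8),0,1)[0],key=len)
    r=cv2.boxPoints(cv2.minAreaRect(ct));P=np.array([ray(c,u,v,.024,T)[:2] for u,v in r])
    print(st[i],ray(c,*ce[i],.024,T).round(4),P.round(4).tolist())
T3=np.load('w3.npz')['T'];print('w3 label ref',ray(c,*up(530,99),.024,T3).round(4))
E
python3 go.py .489 -.2825 .1 -4.4
```

```text
[ 0.39420115 -0.21141931  0.24272469]
[   1    3   39   49 1247] [0.5967 0.1043 0.024 ] [[0.6184, 0.1182], [0.6227, 0.0894], [0.5737, 0.0903], [0.569, 0.1203]]
[365  84  27  41 961] [ 0.4874 -0.2829  0.024 ] [[0.4671, -0.2669], [0.5104, -0.2711], [0.5067, -0.2987], [0.4633, -0.2954]]
w3 label ref [ 0.4869 -0.2841  0.024 ]
pos [ 0.3943 -0.2113  0.2428] F [-0.5 -0.4  0. ] row [0.332 0.213 0.476] [-0.001  0.     0.002] t 22.0833
```

Call:
step_arm:
  steps:
    - [0.332,0.213,0.2,0,0,0.01,-0.26]
    - [0.332,0.213,0.3,0,0,0.01,-0.26]
    - [0.332,0.213,0.4,0,0,0.01,-0.26]
    - [0.332,0.213,0.47,0,0,0.01,-0.26]
    - [0.332,0.213,0.47,0,0,0.01,-0.26]
    - [0.332,0.213,0.47,0,0,0.01,-0.26]
    - [0.332,0.213,0.47,0,0,0.01,-0.26]
    - [0.332,0.213,0.47,0,0,0.01,-0.26]

```text
time_s: 22.75
position: [0.4885, -0.2828, 0.1027]
tcp_rot: [[0.997, -0.083, 0.0], [-0.083, -0.997, -0.0], [0.0, 0.0, -1.0]]
force: [-0.3, -0.2, 0.6]
opening: 0.63
grasp_force: 0.0
```

```bash
python3 go.py .489 -.2823 .040 -5
```

```text
pos [ 0.4885 -0.2828  0.1027] F [-0.3 -0.2  0.6] row [ 0.001 -0.002  0.209] [ 0.    -0.     0.005] t 22.75
```

Call:
step_arm:
  steps:
    - [0,-0.002,0.1,0,0,0,-0.26]
    - [0,-0.002,0.209,0,0,0,-0.26]
    - [0,-0.002,0.209,0,0,0,-0.26]
    - [0,-0.002,0.209,0,0,0,1]
    - [0,-0.002,0.209,0,0,0,1]
    - [0,-0.002,0.209,0,0,0,1]
    - [0,-0.002,0.209,0,0,0,1]
    - [0,-0.002,0.209,0,0,0,1]

```text
time_s: 23.42
position: [0.4893, -0.2842, 0.0414]
tcp_rot: [[0.996, -0.085, 0.003], [-0.085, -0.996, -0.003], [0.003, 0.002, -1.0]]
force: [-1.5, 0.4, 8.1]
opening: 0.385
grasp_force: 30.0
```

Call:
step_arm:
  steps:
    - [0,0,-0.1,0,0,0,1]
    - [0,0,-0.2,0,0,0,1]
    - [0,0,-0.35,0,0,0,1]
    - [0,0,-0.4,0,0,0,1]
    - [0,0,-0.4,0,0,0,1]

```text
time_s: 23.83
position: [0.4909, -0.2854, 0.1648]
tcp_rot: [[0.996, -0.085, 0.009], [-0.085, -0.996, -0.008], [0.009, 0.007, -1.0]]
force: [-0.5, -0.2, -0.2]
opening: 0.384
grasp_force: 30.0
```

```bash
python3 go.py .6015 .2365 .16 -2.2
```

```text
pos [ 0.4909 -0.2854  0.1648] F [-0.5 -0.2 -0.2] row [ 0.22  -1.765  0.006] [ 0.009 -0.012 -0.059] t 23.8333
```

Call:
step_arm:
  steps:
    - [0.11,-0.88,0,0,0,-0.06,1]
    - [0.11,-0.88,0,0,0,-0.06,1]
    - [0.11,-0.88,0,0,0,-0.06,1]
    - [0.11,-0.88,0,0,0,-0.06,1]
    - [0.11,-0.88,0,0,0,-0.06,1]
    - [0.11,-0.88,0,0,0,-0.06,1]
    - [0.11,-0.88,0,0,0,-0.06,1]
    - [0.11,-0.88,0,0,0,-0.06,1]

```text
time_s: 24.5
position: [0.5428, -0.0188, 0.1584]
tcp_rot: [[0.999, -0.033, -0.002], [-0.033, -0.999, 0.001], [-0.002, -0.001, -1.0]]
force: [0.5, -0.6, -1.2]
opening: 0.386
grasp_force: 30.0
```

```bash
python3 go.py .6015 .2365 .14 -2.2
```

```text
pos [ 0.5428 -0.0188  0.1584] F [ 0.5 -0.6 -1.2] row [ 0.168 -0.857  0.062] [-0.002  0.002  0.007] t 24.5
```

Call:
step_arm:
  steps:
    - [0.168,-0.857,0.05,0,0,0,1]
    - [0.168,-0.857,0.05,0,0,0,1]
    - [0.168,-0.857,0.05,0,0,0,1]
    - [0.168,-0.857,0.05,0,0,0,1]
    - [0.168,-0.857,0.05,0,0,0,1]
    - [0.168,-0.857,0.05,0,0,0,1]
    - [0.168,-0.857,0.05,0,0,0,1]
    - [0.168,-0.857,0.05,0,0,0,1]

```text
time_s: 25.17
position: [0.6038, 0.2345, 0.1431]
tcp_rot: [[0.999, -0.034, 0.0], [-0.034, -0.999, 0.0], [0.0, -0.0, -1.0]]
force: [0.2, -0.6, -1.2]
opening: 0.385
grasp_force: 30.0
```

Call:
step_arm:
  steps:
    - [0,0,0,0,0,0,1]
    - [0,0,0,0,0,0,1]
    - [0,0,0,0,0,0,1]
    - [0,0,0,0,0,0,1]

```text
time_s: 25.5
position: [0.6036, 0.23, 0.1441]
tcp_rot: [[0.999, -0.04, -0.001], [-0.04, -0.999, -0.0], [-0.001, 0.0, -1.0]]
force: [-0.4, -0.0, -1.2]
opening: 0.386
grasp_force: 30.0
```

```bash
python3 go.py .6015 .2365 .052 -2.2
```

```text
pos [0.6036 0.23   0.1441] F [-0.4 -0.  -1.2] row [-0.008 -0.022  0.307] [ 0.001  0.001 -0.002] t 25.5
```

Call:
step_arm:
  steps:
    - [-0.007,-0.022,0.1,0,0,0,1]
    - [-0.007,-0.022,0.15,0,0,0,1]
    - [-0.007,-0.022,0.2,0,0,0,1]
    - [-0.007,-0.022,0.25,0,0,0,1]
    - [-0.007,-0.022,0.28,0,0,0,1]
    - [-0.007,-0.022,0.305,0,0,0,1]
    - [-0.007,-0.022,0.307,0,0,0,1]
    - [-0.007,-0.022,0.307,0,0,0,1]

```text
time_s: 26.17
position: [0.6022, 0.2382, 0.0522]
tcp_rot: [[0.999, -0.039, 0.0], [-0.039, -0.999, 0.0], [0.0, -0.0, -1.0]]
force: [-0.1, 0.6, -1.0]
opening: 0.388
grasp_force: 30.0
```

```bash
python3 go.py .6015 .2365 .051 -2.2
```

```text
pos [0.6022 0.2382 0.0522] F [-0.1  0.6 -1. ] row [-0.002  0.006  0.004] [-0.    -0.001 -0.   ] t 26.1667
```

Call:
step_arm:
  steps:
    - [-0.002,0.003,0.004,0,0,0,1]
    - [-0.002,0.003,0.004,0,0,0,-0.2]
    - [-0.002,0.003,0.004,0,0,0,-0.2]
    - [-0.002,0.003,0.004,0,0,0,-0.2]
    - [-0.002,0.003,0.004,0,0,0,-0.2]

```text
time_s: 26.58
position: [0.6014, 0.2379, 0.0513]
tcp_rot: [[0.999, -0.038, 0.001], [-0.038, -0.999, 0.0], [0.001, -0.0, -1.0]]
force: [0.5, -0.2, -0.1]
opening: 0.569
grasp_force: 0.0
```

Call:
step_arm:
  steps:
    - [0,0,-0.1,0,0,0,-0.2]
    - [0,0,-0.25,0,0,0,-0.26]
    - [-0.3,0.2,-0.5,0,0,0,-0.26]
    - [-0.4,0.3,-0.66,0,0,0,-0.26]
    - [-0.4,0.3,-0.66,0,0,0,-0.26]
    - [-0.4,0.3,-0.66,0,0,0,-0.26]
    - [-0.4,0.3,-0.66,0,0,0,-0.26]
    - [-0.4,0.3,-0.66,0,0,0,-0.26]

```text
time_s: 27.25
position: [0.4757, 0.1511, 0.2527]
tcp_rot: [[0.999, -0.039, 0.004], [-0.039, -0.999, -0.0], [0.004, 0.0, -1.0]]
force: [-0.1, 0.8, -0.3]
opening: 0.626
grasp_force: 0.0
```

```bash
python3 - <<'E'
from h import *
s=read_state();c=capture('wrist');save(c,'w5',None,1.25)
E
```

```text
(no output)
```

View pics/w5.png

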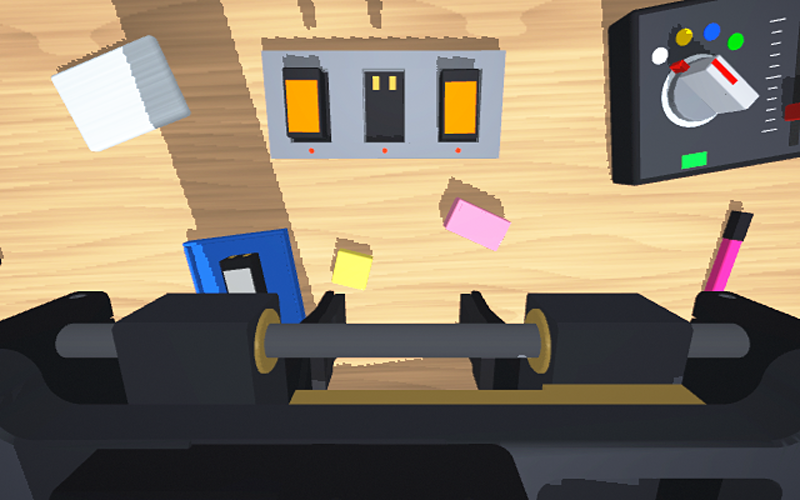

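Both empties lie flat in bays 3 and 1, at (302,106) and (460,105), and the dial is still at OFF. The slider is next. I'll pinch it across its width at yaw 8°.

```bash
python3 - <<'E'
import numpy as np
q=np.load('ctrl.npy');C,S=np.cos(q[2]),np.sin(q[2])
for x in(-.0319,.0037):print(q[0]+C*x+S*.05,q[1]+S*x-C*.05)
E
python3 go.py .5783 -.2078 .13 8
```

```text
0.5782662428512543 -0.20776835770837013
0.6135172963767478 -0.20279611220530128
pos [0.4775 0.1518 0.2513] F [ 0.5 -0.2 -0.5] row [0.381 1.185 0.405] [-0.    -0.006 -0.228] t 27.3
```

Call:
step_arm:
  steps:
    - [0.3,0.9,0,0,0,-0.23,0]
    - [0.3,0.9,0,0,0,-0.23,0]
    - [0.3,0.9,0,0,0,-0.23,0]
    - [0.3,0.9,0,0,0,-0.23,0]
    - [0.3,0.9,0,0,0,-0.23,0]
    - [0.3,0.9,0,0,0,-0.23,0]
    - [0.3,0.9,0,0,0,-0.23,0]
    - [0.3,0.9,0,0,0,-0.23,0]

```text
time_s: 27.97
position: [0.5617, -0.1285, 0.2478]
tcp_rot: [[0.991, 0.137, 0.005], [0.137, -0.991, -0.005], [0.004, 0.005, -1.0]]
force: [0.4, 0.4, -0.0]
opening: 0.501
grasp_force: 0.0
```

```bash
python3 go.py .5783 -.2078 .13 8
```

```text
pos [ 0.5617 -0.1285  0.2478] F [ 0.4  0.4 -0. ] row [0.017 0.267 0.394] [ 0.007 -0.005 -0.003] t 27.9667
```

Call:
step_arm:
  steps:
    - [0.017,0.267,0,0,0,0,0]
    - [0.017,0.267,0,0,0,0,0]
    - [0.017,0.267,0.1,0,0,0,0]
    - [0.017,0.267,0.25,0,0,0,0]
    - [0.017,0.267,0.38,0,0,0,0]
    - [0.017,0.267,0.38,0,0,0,0]
    - [0.017,0.267,0.38,0,0,0,0]
    - [0.017,0.267,0.38,0,0,0,0]

```text
time_s: 28.63
position: [0.5755, -0.1996, 0.1357]
tcp_rot: [[0.99, 0.143, 0.002], [0.143, -0.99, -0.001], [0.002, 0.001, -1.0]]
force: [0.3, -0.4, 0.5]
opening: 0.501
grasp_force: 0.0
```

```bash
python3 go.py .5783 -.2078 .074 8
```

```text
pos [ 0.5755 -0.1996  0.1357] F [ 0.3 -0.4  0.5] row [0.005 0.028 0.206] [ 0.001 -0.002  0.005] t 28.6333
```

Call:
step_arm:
  steps:
    - [0.005,0.022,0,0,0,0,0]
    - [0.005,0.022,0,0,0,0,0]
    - [0.005,0.022,0.1,0,0,0,0]
    - [0.005,0.022,0.1,0,0,0,0]
    - [0.005,0.022,0.1,0,0,0,0]

```text
time_s: 29.05
position: [0.5762, -0.2056, 0.1056]
tcp_rot: [[0.99, 0.142, -0.001], [0.142, -0.99, 0.0], [-0.001, -0.0, -1.0]]
force: [-0.5, 0.3, 0.9]
opening: 0.503
grasp_force: 0.0
```

```bash
python3 go.py .5783 -.2078 .074 8
```

```text
pos [ 0.5762 -0.2056  0.1056] F [-0.5  0.3  0.9] row [0.006 0.008 0.105] [-0.001  0.001  0.004] t 29.05
```

Call:
step_arm:
  steps:
    - [0.005,0.006,0.06,0,0,0,0]
    - [0.005,0.006,0.105,0,0,0,0]
    - [0.005,0.006,0.105,0,0,0,0]
    - [0.005,0.006,0.105,0,0,0,1]
    - [0.005,0.006,0.105,0,0,0,1]
    - [0.005,0.006,0.105,0,0,0,1]
    - [0.005,0.006,0.105,0,0,0,1]
    - [0.005,0.006,0.105,0,0,0,1]

```text
time_s: 29.72
position: [0.5789, -0.2079, 0.0746]
tcp_rot: [[0.99, 0.142, 0.002], [0.142, -0.99, -0.001], [0.002, 0.002, -1.0]]
force: [-0.3, -0.4, 4.2]
opening: 0.271
grasp_force: 30.0
```

```bash
python3 go.py .6116 -.2031 .074 8; python3 - <<'E'
from h import *
s=read_state();c=capture('wrist');save(c,'w6',(200,60,460,300),2.5);np.savez('w6.npz',T=wristT(s,c))
E
```

```text
pos [ 0.5789 -0.2079  0.0746] F [-0.3 -0.4  4.2] row [ 0.11  -0.     0.002] [ 0.002 -0.002  0.004] t 29.7167
```

View pics/w6.png

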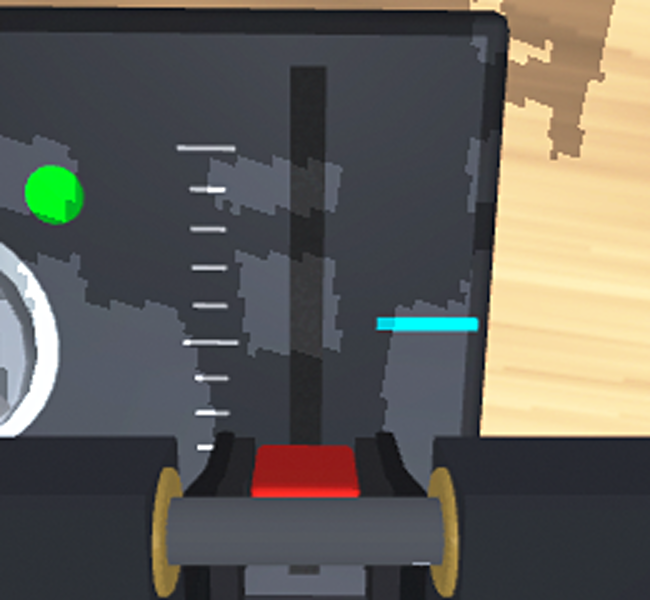

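The cap is gripped, its front face visible at (305,470) in the crop, and the cyan line is at (427,324). I'll measure the gap.

```bash
cat > m.py <<'E'
from h import *
q=np.load('ctrl.npy')
def inv(p): return (np.array([[np.cos(q[2]),np.sin(q[2])],[-np.sin(q[2]),np.cos(q[2])]])@(p[:2]-q[:2])).round(4)
def meas(f,pts,box,k):
    c=capture('wrist');T=np.load(f)['T']
    for n,U,V,z in pts:
        u,v=up(U,V,k);print(n,inv(ray(c,u+box[0],v+box[1],z,T)))
E
python3 - <<'E'
from m import *
meas('w6.npz',[('cyan',427,324,.04),('front bottom',305,447,.041),('front top',305,495,.067),('green',54,195,.04)],(200,60),2.5)
print('tcp',inv(np.array([.5789,-.2079])))
E
```

```text
cyan [ 0.0041 -0.0786]
front bottom [-0.0272 -0.0493]
front top [-0.0283 -0.0493]
green [0.0341 0.0087]
tcp [-0.0313 -0.0502]
```

Call:
step_arm:
  steps:
    - [0.03,0,0,0,0,0,1]
    - [0.06,0,0,0,0,0,1]
    - [0.09,0,0,0,0,0,1]
    - [0.105,0,0,0,0,0,1]
    - [0.105,0,0,0,0,0,1]
    - [0.105,0,0,0,0,0,1]
    - [0.105,0,0,0,0,0,1]

```text
time_s: 30.4
position: [0.6098, -0.2037, 0.0746]
tcp_rot: [[0.99, 0.142, 0.001], [0.142, -0.99, -0.002], [0.001, 0.002, -1.0]]
force: [-1.3, -1.3, 5.8]
opening: 0.276
grasp_force: 30.0
```

```bash
python3 - <<'E'
from m import *
s=read_state();c=capture('wrist');T=wristT(s,c);save(c,'w7',(200,60,460,300),2.5);np.savez('w7.npz',T=T);print('tcp',inv(s['position']),s['force'])
E
```

```text
tcp [-0.0001 -0.0504] [-1.30727161 -1.2634411   5.816624  ]
```

View pics/w7.png

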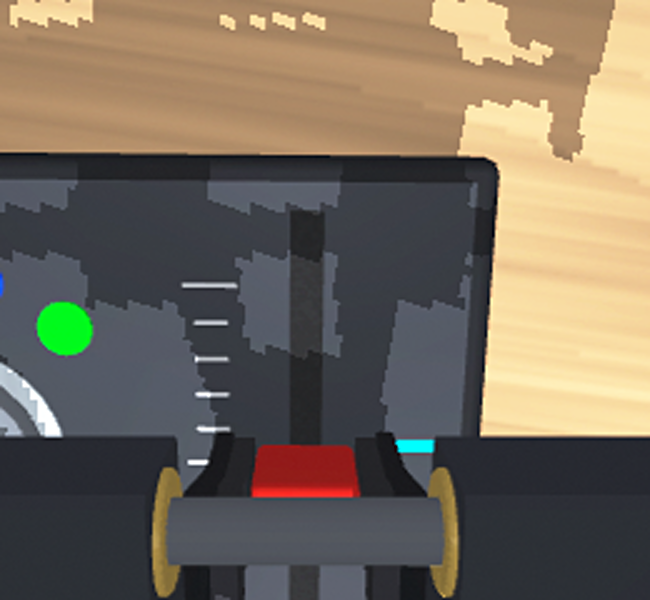

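The cap moved with the gripper without slipping, and the cyan line is now at (415,446). I'll release, lift and look at the white line directly.

Call:
step_arm:
  steps:
    - [0,0,0,0,0,0,0]
    - [0,0,0,0,0,0,0]
    - [0,0,0,0,0,0,0]
    - [0,0,-0.12,0,0,0,0]
    - [0,0,-0.24,0,0,0,0]
    - [-0.15,0,-0.33,0,0,0,0]
    - [-0.15,0,-0.33,0,0,0,0]
    - [-0.15,0,-0.33,0,0,0,0]

```text
time_s: 31.12
position: [0.5632, -0.2092, 0.1738]
tcp_rot: [[0.99, 0.141, 0.0], [0.141, -0.99, -0.0], [0.0, 0.0, -1.0]]
force: [-1.1, -0.7, -0.7]
opening: 0.498
grasp_force: 0.0
```

Call:
step_arm:
  steps:
    - [0,0,0,0,0,0,0]
    - [0,0,0,0,0,0,0]
    - [0,0,0,0,0,0,0]

```text
time_s: 31.37
position: [0.5651, -0.2088, 0.1707]
tcp_rot: [[0.99, 0.143, -0.002], [0.143, -0.99, 0.001], [-0.001, -0.002, -1.0]]
force: [-0.5, -0.7, -0.7]
opening: 0.501
grasp_force: 0.0
```

```bash
python3 - <<'E'
from m import *
s=read_state();c=capture('wrist');T=wristT(s,c);np.savez('w8.npz',T=T);save(c,'w8',(230,60,430,230),3);print(s['position'])
E
```

```text
[ 0.56508823 -0.20880422  0.17067965]
```

View pics/w8.png

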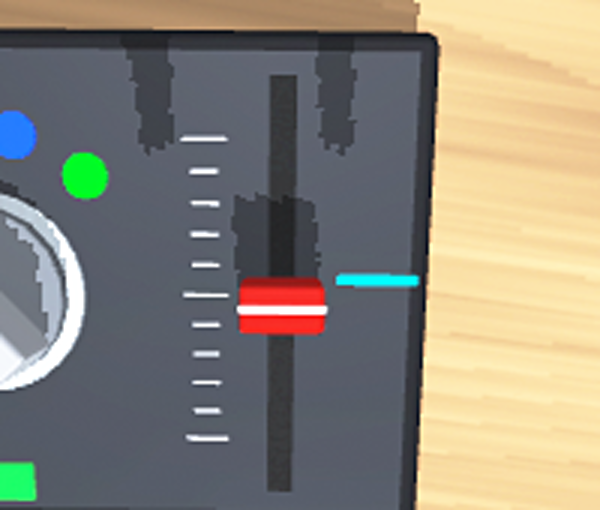

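```bash
python3 - <<'E'
from m import *
meas('w8.npz',[('cyan',377,280,.04),('white',282,310,.067),('green',85,176,.04),('tick0',206,295.5,.04),('tick45',204,138.5,.04),('tick-45',207,438,.04)],(230,60),3)
E
python3 go.py .6098 -.2037 .074 8
```

```text
cyan [ 0.0042 -0.0784]
white [-0.0019 -0.0495]
green [0.0341 0.0086]
tick0 [-0.0007 -0.0264]
tick45 [ 0.0447 -0.0267]
tick-45 [-0.0456 -0.026 ]
pos [ 0.5651 -0.2088  0.1708] F [0.4 0.1 0.4] row [0.15  0.005 0.323] [-0.002  0.002  0.005] t 31.4667
```

The white line at (282,310) is 6.1 mm short of the cyan line at (377,280). I'll pinch again and push 6 mm.

Call:
step_arm:
  steps:
    - [0.15,0.004,0,0,0,0,0]
    - [0.15,0.004,0.05,0,0,0,0]
    - [0.15,0.004,0.15,0,0,0,0]
    - [0.15,0.004,0.25,0,0,0,0]
    - [0.15,0.004,0.323,0,0,0,0]
    - [0.15,0.004,0.323,0,0,0,0]
    - [0.15,0.004,0.323,0,0,0,0]

```text
time_s: 32.05
position: [0.6088, -0.2033, 0.0735]
tcp_rot: [[0.99, 0.143, -0.004], [0.143, -0.99, 0.002], [-0.003, -0.003, -1.0]]
force: [-0.8, -0.2, 0.4]
opening: 0.496
grasp_force: 0.0
```

Call:
step_arm:
  steps:
    - [0,0,0,0,0,0,1]
    - [0,0,0,0,0,0,1]
    - [0,0,0,0,0,0,1]
    - [0,0,0,0,0,0,1]
    - [0,0,0,0,0,0,1]
    - [0,0,0,0,0,0,1]

```text
time_s: 32.55
position: [0.6103, -0.2038, 0.077]
tcp_rot: [[0.99, 0.142, 0.002], [0.142, -0.99, -0.0], [0.002, 0.0, -1.0]]
force: [0.6, 3.5, 6.7]
opening: 0.275
grasp_force: 30.0
```

```bash
python3 - <<'E'
from m import *
print(inv(read_state()['position']))
E
```

```text
[ 0.0004 -0.0505]
```

Call:
step_arm:
  steps:
    - [0.01,0,0,0,0,0,1]
    - [0.019,0,0,0,0,0,1]
    - [0.019,0,0,0,0,0,1]
    - [0.019,0,0,0,0,0,1]
    - [0.019,0,0,0,0,0,1]

```text
time_s: 32.97
position: [0.6143, -0.2032, 0.077]
tcp_rot: [[0.99, 0.143, -0.002], [0.143, -0.99, -0.0], [-0.002, -0.0, -1.0]]
force: [-2.7, 1.1, 8.3]
opening: 0.274
grasp_force: 30.0
```

```bash
python3 - <<'E'
from m import *
print(inv(read_state()['position']))
E
```

```text
[ 0.0044 -0.0505]
```

Call:
step_arm:
  steps:
    - [0.005,0,0,0,0,0,1]
    - [0.005,0,0,0,0,0,1]
    - [0.005,0,0,0,0,0,1]
    - [0.005,0,0,0,0,0,1]

```text
time_s: 33.3
position: [0.6154, -0.203, 0.077]
tcp_rot: [[0.99, 0.143, -0.002], [0.143, -0.99, -0.0], [-0.002, -0.0, -1.0]]
force: [-4.3, 0.9, 8.2]
opening: 0.272
grasp_force: 30.0
```

Call:
step_arm:
  steps:
    - [0,0,0,0,0,0,0]
    - [0,0,0,0,0,0,0]
    - [0,0,0,0,0,0,0]
    - [0,0,-0.12,0,0,0,0]
    - [0,0,-0.24,0,0,0,0]
    - [-0.15,0,-0.33,0,0,0,0]
    - [-0.15,0,-0.33,0,0,0,0]
    - [-0.15,0,-0.33,0,0,0,0]

```text
time_s: 33.97
position: [0.5708, -0.2097, 0.1761]
tcp_rot: [[0.99, 0.141, 0.001], [0.141, -0.99, -0.001], [0.001, 0.001, -1.0]]
force: [-0.4, 0.1, 0.4]
opening: 0.496
grasp_force: 0.0
```

Call:
step_arm:
  steps:
    - [0,0,0,0,0,0,0]
    - [0,0,0,0,0,0,0]
    - [0,0,0,0,0,0,0]

```text
time_s: 34.22
position: [0.5724, -0.209, 0.1728]
tcp_rot: [[0.99, 0.143, -0.002], [0.143, -0.99, 0.001], [-0.001, -0.001, -1.0]]
force: [0.2, 0.0, -0.3]
opening: 0.498
grasp_force: 0.0
```

```bash
python3 - <<'E'
from m import *
s=read_state();c=capture('wrist');T=wristT(s,c);np.savez('w9.npz',T=T);save(c,'w9',(230,60,430,230),3);print(s['position'])
im=c['image'].astype(int)
H=cv2.cvtColor(c['image'],cv2.COLOR_RGB2HSV)
cy=cv2.inRange(H,(85,150,120),(100,255,255));cy[:, :330]=0
ys,xs=np.nonzero(cy[60:230]);print('cyan',xs.mean(),ys.mean()+60,len(xs),inv(ray(c,xs.mean(),ys.mean()+60,.04,T)))
red=cv2.inRange(H,(0,180,100),(6,255,255))|cv2.inRange(H,(174,180,100),(179,255,255))
n,l,st,ce=cv2.connectedComponentsWithStats(cv2.morphologyEx(red,cv2.MORPH_CLOSE,np.ones((7,7))))
for i in range(1,n):
  if st[i,4]>150:
    x,y,w,h,_=st[i];print(st[i])
    sub=im[y:y+h,x+3:x+w-3].min(2);wt=np.clip(sub-120,0,None);v=(wt.sum(1)*np.arange(y,y+h)).sum()/max(wt.sum(),1)
    print('white',x+w/2,v,wt.sum(1),inv(ray(c,x+w/2-.5,v,.067,T)))
E
```

```text
[ 0.57242    -0.20903086  0.17275112]
cyan 353.8785046728972 160.51401869158877 107 [ 0.0044 -0.0788]
[184 146  28  27 163]
white 198.0 158.99452613189692 [1121 1180 1163 1143 1125 1107 1089 1146 1250 1361 1469 1580 1683 1717
 1633 1520 1446 1315 1185 1170 1115 1085 1088 1090 1180 1173 1211] [0.008 0.054]
[308 155  29  19 522]
white 322.5 165.18782107505325 [   0    0    0    0    0    0    0    0    0 1716 3105 3105   55    0
    0    0    0    0    0] [ 0.0032 -0.0494]
```

View pics/w9.png

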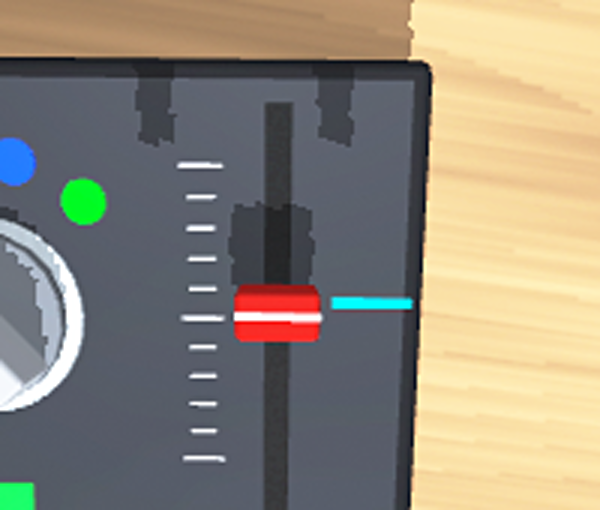

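The white line at (277,317) is still about 1.2 mm short of the cyan line at (372,303). I'll make one more small push, tracking the shift with the green dot in the wrist picture.

```bash
cat > g.py <<'E'
from m import *
c=capture('wrist');H=cv2.cvtColor(c['image'],cv2.COLOR_RGB2HSV)
m=cv2.inRange(H,(50,150,60),(70,255,255));m[240:]=0
n,l,st,ce=cv2.connectedComponentsWithStats(m)
T=np.eye(4);A=np.radians(8.03);T[:3,:3]=[[np.cos(A),np.sin(A),0],[np.sin(A),-np.cos(A),0],[0,0,-1]];T[:3,3]=[*q[:2],.077]
T=T@c['T_tool_cam'];s=read_state()
for i in range(1,n):
    if st[i,4]>60: print(st[i],'tcp rel to ctrl by green x:',(.0344-inv(ray(c,*ce[i],.04,T))[0]).round(4), 'tcp',inv(s['position']),s['force'].round(1))
E
python3 go.py .6142 -.2034 .076 8
```

```text
pos [ 0.5724 -0.209   0.1728] F [ 0.5 -0.7 -0.8] row [0.141 0.002 0.323] [-0.002  0.002  0.005] t 34.2667
```

Call:
step_arm:
  steps:
    - [0.141,0.002,0,0,0,0,0]
    - [0.141,0.002,0.05,0,0,0,0]
    - [0.141,0.002,0.15,0,0,0,0]
    - [0.141,0.002,0.25,0,0,0,0]
    - [0.141,0.002,0.32,0,0,0,0]
    - [0.141,0.002,0.32,0,0,0,0]
    - [0.141,0.002,0.32,0,0,0,0]

```text
time_s: 34.85
position: [0.6134, -0.2032, 0.0763]
tcp_rot: [[0.99, 0.143, -0.004], [0.143, -0.99, 0.002], [-0.003, -0.003, -1.0]]
force: [-0.3, -0.4, 0.2]
opening: 0.497
grasp_force: 0.0
```

Call:
step_arm:
  steps:
    - [0,0,0,0,0,0,1]
    - [0,0,0,0,0,0,1]
    - [0,0,0,0,0,0,1]
    - [0,0,0,0,0,0,1]
    - [0,0,0,0,0,0,1]
    - [0,0,0,0,0,0,1]

```text
time_s: 35.35
position: [0.6148, -0.2032, 0.08]
tcp_rot: [[0.99, 0.142, 0.002], [0.142, -0.99, 0.001], [0.002, -0.0, -1.0]]
force: [-0.3, 3.9, 5.8]
opening: 0.273
grasp_force: 30.0
```

```bash
python3 g.py
```

```text
[218 187  22  21 357] tcp rel to ctrl by green x: 0.0045 tcp [ 0.0049 -0.0506] [0.7 4.6 6.6]
```

Call:
step_arm:
  steps:
    - [0.005,0,0,0,0,0,1]
    - [0.005,0,0,0,0,0,1]
    - [0.005,0,0,0,0,0,1]

```text
time_s: 35.65
position: [0.615, -0.2031, 0.08]
tcp_rot: [[0.99, 0.142, -0.001], [0.142, -0.99, 0.001], [-0.001, -0.001, -1.0]]
force: [-3.3, 4.0, 7.3]
opening: 0.271
grasp_force: 30.0
```

```bash
python3 g.py
```

```text
[218 187  22  21 359] tcp rel to ctrl by green x: 0.0046 tcp [ 0.0051 -0.0505] [-2.6  3.9  7.8]
```

Call:
step_arm:
  steps:
    - [0.005,0,0,0,0,0,1]
    - [0.005,0,0,0,0,0,1]
    - [0.005,0,0,0,0,0,1]

```text
time_s: 35.95
position: [0.6157, -0.203, 0.08]
tcp_rot: [[0.99, 0.143, -0.003], [0.143, -0.99, 0.001], [-0.003, -0.001, -1.0]]
force: [-4.5, 2.4, 9.5]
opening: 0.273
grasp_force: 30.0
```

```bash
python3 g.py
```

```text
[219 188  21  21 357] tcp rel to ctrl by green x: 0.0052 tcp [ 0.0058 -0.0506] [-4.7  2.1  8.3]
```

Call:
step_arm:
  steps:
    - [0,0,0,0,0,0,0]
    - [0,0,0,0,0,0,0]
    - [0,0,0,0,0,0,0]
    - [0,0,-0.12,0,0,0,0]
    - [0,0,-0.24,0,0,0,0]
    - [-0.15,0,-0.33,0,0,0,0]
    - [-0.15,0,-0.33,0,0,0,0]
    - [-0.15,0,-0.33,0,0,0,0]

```text
time_s: 36.67
position: [0.5712, -0.2105, 0.1792]
tcp_rot: [[0.99, 0.141, 0.001], [0.141, -0.99, -0.001], [0.001, 0.001, -1.0]]
force: [-0.0, -0.2, -0.3]
opening: 0.5
grasp_force: 0.0
```

Call:
step_arm:
  steps:
    - [0,0,0,0,0,0,0]
    - [0,0,0,0,0,0,0]
    - [0,0,0,0,0,0,0]

```text
time_s: 36.92
position: [0.5728, -0.2096, 0.1758]
tcp_rot: [[0.99, 0.143, -0.002], [0.143, -0.99, 0.001], [-0.001, -0.001, -1.0]]
force: [-0.6, 0.7, -0.9]
opening: 0.5
grasp_force: 0.0
```

```bash
cat > sl.py <<'E'
from m import *
s=read_state();c=capture('wrist');T=wristT(s,c)
im=c['image'].astype(int);H=cv2.cvtColor(c['image'],cv2.COLOR_RGB2HSV)
cy=cv2.inRange(H,(85,150,120),(100,255,255));cy[:, :330]=0
ys,xs=np.nonzero(cy[60:230]);cv=ys.mean()+60;print('cyan',xs.mean(),cv,len(xs),inv(ray(c,xs.mean(),cv,.04,T)))
red=cv2.inRange(H,(0,180,100),(6,255,255))|cv2.inRange(H,(174,180,100),(179,255,255))
n,l,st,ce=cv2.connectedComponentsWithStats(cv2.morphologyEx(red,cv2.MORPH_CLOSE,np.ones((7,7))))
for i in range(1,n):
  x,y,w,h,a=st[i]
  if a>300:
    wt=np.clip(im[y:y+h,x+3:x+w-3].min(2)-120,0,None);v=(wt.sum(1)*np.arange(y,y+h)).sum()/wt.sum()
    print('white',x+w/2,v,inv(ray(c,x+w/2-.5,v,.067,T)))
E
python3 sl.py; python3 go.py .5975 -.1142 .13 51
```

```text
cyan 352.8785046728972 160.51401869158877 107 [ 0.0044 -0.0788]
white 322.0 164.446824558757 [ 0.0038 -0.0496]
pos [ 0.5728 -0.2096  0.1758] F [0.2 0.  0.3] row [ 0.127 -0.303  0.153] [-0.002  0.001 -0.951] t 36.9667
```

The slider is 0.6 mm short of the line, so it's set and not past. I'll check the packs in the top view by numbers and move above the dial.

Call:
step_arm:
  steps:
    - [0.127,-0.303,0,0,0,-0.95,0]
    - [0.127,-0.303,0,0,0,-0.95,0]
    - [0.127,-0.303,0,0,0,-0.95,0]
    - [0.127,-0.303,0,0,0,-0.95,0]
    - [0.127,-0.303,0.1,0,0,-0.95,0]
    - [0.127,-0.303,0.15,0,0,-0.95,0]
    - [0.127,-0.303,0.15,0,0,-0.95,0]
    - [0.127,-0.303,0.15,0,0,-0.95,0]

```text
time_s: 37.63
position: [0.5969, -0.1139, 0.1308]
tcp_rot: [[0.632, 0.775, -0.003], [0.775, -0.632, 0.001], [-0.001, -0.003, -1.0]]
force: [-0.6, -1.0, -0.4]
opening: 0.499
grasp_force: 0.0
```

Call:
step_arm:
  steps:
    - [0,0,0,0,0,0,0]
    - [0,0,0,0,0,0,0]
    - [0,0,0,0,0,0,0]

```text
time_s: 37.88
position: [0.5981, -0.1149, 0.1335]
tcp_rot: [[0.631, 0.776, 0.002], [0.776, -0.631, -0.001], [0.001, 0.002, -1.0]]
force: [0.2, -0.1, -0.0]
opening: 0.499
grasp_force: 0.0
```

```bash
python3 go.py .5975 -.1142 .080 51; python3 - <<'E'
from h import *
t=capture('top');H=cv2.cvtColor(t['image'],cv2.COLOR_RGB2HSV)
for nm,m,z in(('orange',cv2.inRange(H,(8,180,100),(20,255,255)),.034),('white',cv2.inRange(H,(0,0,120),(179,40,255)),.028)):
    m[:130]=0;m[300:]=0;m[:,:160]=0;m[:,330:]=0
    n,l,st,ce=cv2.connectedComponentsWithStats(m)
    for i in range(1,n):
        if 60<st[i,4]<800: print(nm,st[i],ray(t,*ce[i],z).round(3))
save(t,'t9')
E
```

```text
pos [ 0.5981 -0.1149  0.1335] F [ 0.2 -0.1 -0. ] row [ 0.001 -0.004  0.178] [ 0.003 -0.001 -0.003] t 37.8833
white [160 142  16  31 391] [0.623 0.378 0.028]
white [163 206  48  59 402] [0.448 0.323 0.028]
```

```bash
python3 - <<'E'
import cv2
im=cv2.imread('pics/t9.png')[135:295,150:310];cv2.imwrite('pics/t9c.png',cv2.resize(im,None,fx=3.7,fy=3.7,interpolation=2))
E
```

```text
(no output)
```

View pics/t9c.png

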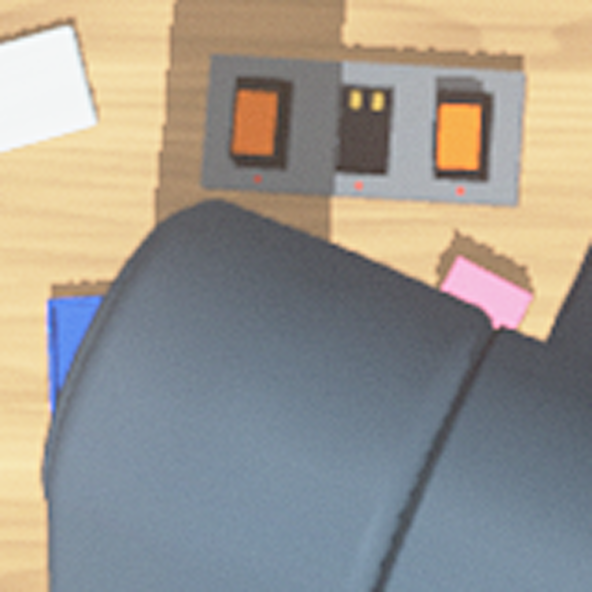

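Call:
step_arm:
  steps:
    - [0,-0.003,0.1,0,0,0,0]
    - [0,-0.003,0.178,0,0,0,0]
    - [0,-0.003,0.178,0,0,0,0]
    - [0,-0.003,0.178,0,0,0,0]

```text
time_s: 38.27
position: [0.5964, -0.114, 0.0789]
tcp_rot: [[0.631, 0.776, -0.001], [0.776, -0.631, 0.001], [-0.0, -0.001, -1.0]]
force: [0.3, -0.5, 0.7]
opening: 0.498
grasp_force: 0.0
```

The crop shows both empties in their bays, at (260,122) and (460,137). The arm hides the tray, so I'll check it with the side camera by numbers.

```bash
python3 - <<'E'
from h import *
c=capture('side')
for p in((.345,.316),(.429,.324),(.387,.32),(.33,.28)):
    u,v=proj(c,[*p,.028 if p[1]>.3 and p[0]!=.387 else .004]).round().astype(int); print(p,u,v,c['image'][v-1:v+2,u-2:u+3].reshape(-1,3).mean(0).round() if 0<=u<640 and 0<=v<400 else None)
E
```

```text
(0.345, 0.316) 226 166 [157. 158. 156.]
(0.429, 0.324) 255 161 [181. 183. 181.]
(0.387, 0.32) 241 171 [ 46.  61. 109.]
(0.33, 0.28) 223 180 [ 45.  61. 109.]
```

White labels sit at both tray slots, with blue tray floor between them. Now I'll turn the dial to green.

Call:
step_arm:
  steps:
    - [0,0,0,0,0,0,1]
    - [0,0,0,0,0,0,1]
    - [0,0,0,0,0,0,1]
    - [0,0,0,0,0,0,1]
    - [0,0,0,0,0,0,1]
    - [0,0,0,0,0,0,1]

```text
time_s: 38.82
position: [0.5973, -0.1145, 0.0795]
tcp_rot: [[0.63, 0.777, 0.002], [0.777, -0.63, -0.001], [0.0, 0.002, -1.0]]
force: [2.0, -1.6, 2.7]
opening: 0.16
grasp_force: 30.0
```

Call:
step_arm:
  steps:
    - [0,0,0,0,0,0.96,1]
    - [0,0,0,0,0,0.96,1]
    - [0,0,0,0,0,0.96,1]
    - [0,0,0,0,0,0.96,1]
    - [0,0,0,0,0,0.96,1]
    - [0,0,0,0,0,0.96,1]
    - [0,0,0,0,0,0.96,1]
    - [0,0,0,0,0,0.96,1]

```text
time_s: 39.48
position: [0.5974, -0.1145, 0.0795]
tcp_rot: [[0.99, 0.138, 0.002], [0.138, -0.99, -0.001], [0.002, 0.001, -1.0]]
force: [0.5, -2.2, 2.0]
opening: 0.156
grasp_force: 30.0
```

Call:
step_arm:
  steps:
    - [0,0,0,0,0,0.95,1]
    - [0,0,0,0,0,0.95,1]
    - [0,0,0,0,0,0.95,1]
    - [0,0,0,0,0,0.95,1]
    - [0,0,0,0,0,0.95,1]
    - [0,0,0,0,0,0.95,1]
    - [0,0,0,0,0,0.95,1]
    - [0,0,0,0,0,0.95,1]

```text
time_s: 40.15
position: [0.5974, -0.1147, 0.0795]
tcp_rot: [[0.822, -0.57, 0.002], [-0.57, -0.822, -0.001], [0.002, 0.0, -1.0]]
force: [1.5, -2.9, 2.5]
opening: 0.158
grasp_force: 30.0
```

```bash
python3 go.py .5975 -.1142 .080 -35
```

```text
pos [ 0.5974 -0.1147  0.0795] F [ 1.5 -2.9  2.5] row [-0.    -0.002 -0.002] [ 0.    -0.003  0.006] t 40.15
```

Yaw is -34.7°, so the dial is at -0.746 rad. I'll release, lift and verify.

Call:
step_arm:
  steps:
    - [0,0,0,0,0,0,0]
    - [0,0,0,0,0,0,0]
    - [0,0,0,0,0,0,0]
    - [0,0,0,0,0,0,0]
    - [0,0,-0.15,0,0,0,0]
    - [0,0,-0.3,0,0,0,0]
    - [-0.4,0,-0.56,0,0,0,0]
    - [-0.4,0,-0.56,0,0,0,0]

```text
time_s: 40.82
position: [0.5419, -0.0754, 0.212]
tcp_rot: [[0.819, -0.574, 0.003], [-0.574, -0.819, -0.001], [0.003, -0.001, -1.0]]
force: [0.5, 1.7, -0.0]
opening: 0.495
grasp_force: 0.0
```

Call:
step_arm:
  steps:
    - [-0.1,0,0,0,0,-0.95,0]
    - [-0.1,0,0,0,0,-0.95,0]
    - [-0.1,0,0,0,0,-0.95,0]
    - [-0.1,0,0,0,0,-0.95,0]
    - [-0.1,0,0,0,0,-0.95,0]
    - [-0.1,0,0,0,0,-0.95,0]
    - [-0.1,0,0,0,0,-0.95,0]
    - [-0.1,0,0,0,0,-0.95,0]

```text
time_s: 41.48
position: [0.5159, -0.0574, 0.2102]
tcp_rot: [[0.991, 0.132, -0.001], [0.132, -0.991, 0.0], [-0.001, -0.001, -1.0]]
force: [0.9, -0.2, -0.5]
opening: 0.504
grasp_force: 0.0
```

Call:
step_arm:
  steps:
    - [0,0,0,0,0,0,0]
    - [0,0,0,0,0,0,0]
    - [0,0,0,0,0,0,0]
    - [0,0,0,0,0,0,0]
    - [0,0,0,0,0,0,0]

```text
time_s: 41.9
position: [0.5162, -0.0577, 0.2104]
tcp_rot: [[0.991, 0.134, -0.0], [0.134, -0.991, 0.0], [-0.0, -0.0, -1.0]]
force: [-0.2, -0.7, 0.2]
opening: 0.501
grasp_force: 0.0
```

```bash
python3 sl.py; python3 - <<'E'
from m import *
s=read_state();c=capture('wrist');T=wristT(s,c);print(s['position'],s['force'])
H=cv2.cvtColor(c['image'],cv2.COLOR_RGB2HSV)
red=cv2.inRange(H,(0,150,80),(6,255,255))|cv2.inRange(H,(174,150,80),(179,255,255))
n,l,st,ce=cv2.connectedComponentsWithStats(red)
for i in range(1,n):
  if st[i,4]>25:
    p=inv(ray(c,*ce[i],.079,T));d=p-[0,.04];print(st[i],p,'angle if dial',np.arctan2(d[1],d[0]).round(3),np.hypot(*d).round(4))
E
```

```text
cyan 510.9807692307692 121.53846153846155 52 [ 0.0044 -0.0844]
white 485.0 121.5122633744856 [ 0.004 -0.043]
[ 0.51625146 -0.05767038  0.2103819 ] [ 0.1920695  -0.23588242 -0.2332141 ]
[396  99  24  30 144] [0.0109 0.0315] angle if dial -0.662 0.0138
[466 114  38  16 482] [ 0.0034 -0.0357] angle if dial -1.526 0.0758
```

```bash
python3 -c "
from rig import *
print(hand_in())"
```

```text
the job is handed in; nothing more can be done
None
```

The changeover is done and handed in: dial first to OFF, both charged packs in the blue tray, both empties flat in bays 1 and 3, the slider about 0.5 mm short of the cyan line, and the dial turned last to green. The verdict itself was not shown, and I never touched the mug, notes or marker.

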